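# Put the turning tools away in their case

### The arm

A 6-joint arm with a two-finger parallel gripper is mounted at the origin on the work surface. World frame = base frame: x ahead of the robot, y to its left, z up, the work surface at z = 0. Lengths are in m, angles in rad, forces in N, time in s.
With the tool pointing down it reaches from about 0.35 to 0.975 m from the base axis. Payload 4.9 kg.
Tool frame: the origin (TCP) lies at the very end of the fingers, on their centre line; the grasp point (between the pads) lies 19 mm behind it (ctrl.grip_point_offset is the distance from the TCP to the grasp point, in m); z points along the fingers, y is the line along which they close (so a half turn about z gives the same grasp; the last joint's range is limited). The gripper opens to 85 mm and grips with 20 to 120 N. Pads are 22 mm wide; open, the fingers measure 114 mm over their backs; the gripper's body (76 mm by 85 mm) begins 54 mm behind the grasp point. The pads swing forward as they close: fully open they stand 13 mm farther back than shut.
Start: joints at [-1.448, 0.053, 1.613, -0, 1.476, -0.119], TCP at [0.15, -0.607, 0.231] pointing down, gripper open.
Joint ranges: [-3.01, 3.01], [-1.01, 2.22], [0.06, 2.58], [-1.02, 4.17], [0.09, 2.62], [-3.14, 3.14]. Speed limits (rad/s): [2.57, 2.57, 3.14, 3.14, 3.14, 3.14].

### API

Orientations are given as a rotation vector (axis times angle).
In Python, from station import ctrl gives the robot as it stands.
- The arm moves only by the tool send_rows, never from a script. Its argument "rows" is a list of rows, each a list of 3 entries, a list of its own where there are three numbers: the finger opening in cm, from 0 to 8.54, then the shift along the tool's x, y, z in cm, then the turn about the tool's z in degrees. A call has 1 to 10 rows; each row shifts and turns the commanded pose from where the row before left it, along the tool's axes as they then stand; what a row does not reach is not made up. A row lasts 1/8 s, in which the tool goes at most 62.5 mm and 10.7 degrees, less where a joint would pass 70% of its speed; a pose out of reach is approached as far as the arm can. A call with a gripper value outside its range is refused whole. The fingers move at their own pace and stop on an object; "newtons" is the grip in N (left out, the last holds). Time passes only in rows, so rows that do not move let the fingers close. It gives the time, the measured TCP pose, the force, the opening and the grip force at its end, in the units of the state.
- ctrl.get_obs(): the state, without advancing time (a new reading comes with each control period).
- ctrl.get_image(name): name is "scene" or "top" or "wrist"; returns a dict with "frame" (384x512x3 uint8, red, green, blue), "range_z" (384x512 float32, m along the optical axis (not along the pixel's ray), 0 where there is no reading), "fx", "fy", "cx", "cy" (pixels), "cam_to_world" (4x4, takes a point from camera to world coordinates). Camera axes: x right, y down, z forward; pixel columns grow to the right and rows downward; lengths in m; the calibration is good to about 2 mm. A picture is of the moment at which its call begins.
- ctrl.finish_job(): hands the job in; it is judged then, once.
The state is a dict: "t": time; "q": joint angles; "dq": joint speeds; "effort": joint torques, N m; "tool_pos": TCP position; "tool_rot": TCP orientation; "contact_force": force on the tool from outside, world axes, zero at the start; "wrist_torque": the same for the moment, N m; "opening": finger opening in m; "grip_force": force on a finger pad.
Only numpy, scipy, OpenCV 4.12 (cv2) and the standard library are available. Lean on these libraries where they do the work, as an engineer would, in place of code of your own. Each camera call takes 0.05 s, during which the arm holds its last target. There are 200 camera calls.

### The job

Put every lathe turning tool that lies on the bench into the case: stand each one shank end down, head up, in a pocket of its own, fully down. Then lower the case's lid gently, without slamming it, until it is fully closed, and leave the other things on the bench where they are.

Things in the scene. Friction and masses are not known exactly. Their poses are not given: they have to be found in the camera images.
- case: bench-top case, fixed to the bench, placed and turned a little differently each time. Grey base block 120 mm deep (its x), 270 mm wide (its y), 75 mm high, with one row of five square pockets along its y at its x = 0; a clear lid is hinged on its far (+x) top edge. Origin: centre of the base's underside; z up, its -x side faces the robot
- lid (a joint): angle of the clear lid (rad): 0 = closed on the base, grows as it opens upward and away from the robot to 1.75; starts open at 1.3 to 1.7. Stiff hinge: it stays at whatever angle it is left; moving it takes 2 to 7 N at the handle. The lid is a hollow shell 80 mm high, 120 mm deep and 270 mm wide with 4 mm walls, open underneath; closed, it stands on the base (top at 155 mm) and covers the upright tools
- lid_handle (a point): middle of the lid's handle bar: round steel bar 12 mm thick, 100 mm long, parallel to the case's y, standing 42 mm off the lid's front face (bar axis to face) on a leg at each end. In the closed lid it is 162 mm from the hinge towards the robot and 60 mm above the hinge; with the lid open the bar is at the top, standing upward
- lid_hinge (a point): middle of the hinge line (fixed), at the far top edge of the base: case x = +60 mm, 75 mm up; the lid turns about the case's y axis through it
- pocket0 (a point): centre of the mouth of pocket 0, flush with the top of the base, at case y = -100 mm; square hole 30 x 30 mm with a 3 mm bevel, 70 mm deep; pockets are 50 mm apart
- pocket1 (a point): centre of the mouth of pocket 1, flush with the top of the base, at case y = -50 mm; square hole 30 x 30 mm with a 3 mm bevel, 70 mm deep; pockets are 50 mm apart
- pocket2 (a point): centre of the mouth of pocket 2, flush with the top of the base, at case y = 0 mm; square hole 30 x 30 mm with a 3 mm bevel, 70 mm deep; pockets are 50 mm apart
- pocket3 (a point): centre of the mouth of pocket 3, flush with the top of the base, at case y = 50 mm; square hole 30 x 30 mm with a 3 mm bevel, 70 mm deep; pockets are 50 mm apart
- pocket4 (a point): centre of the mouth of pocket 4, flush with the top of the base, at case y = 100 mm; square hole 30 x 30 mm with a 3 mm bevel, 70 mm deep; pockets are 50 mm apart
- tool0: turning tool for a lathe, 0.33 kg, 120 mm long: bright square shank 20 x 20 x 95 mm, then a dark head 25 mm long and 20 x 26 mm (6 mm wider on its +y side) with a small brass-coloured insert. Origin: mid-length, on the shank's axis, 60 mm from either end; its +x axis points along the tool to the head. Starts lying on the bench beside the case, head roughly towards the robot (within 25 degrees). Three to five of the five are there; the others are absent
- tool1: turning tool for a lathe, 0.33 kg, 120 mm long: bright square shank 20 x 20 x 95 mm, then a dark head 25 mm long and 20 x 26 mm (6 mm wider on its +y side) with a small brass-coloured insert. Origin: mid-length, on the shank's axis, 60 mm from either end; its +x axis points along the tool to the head. Starts lying on the bench beside the case, head roughly towards the robot (within 25 degrees). Three to five of the five are there; the others are absent
- tool2: turning tool for a lathe, 0.33 kg, 120 mm long: bright square shank 20 x 20 x 95 mm, then a dark head 25 mm long and 20 x 26 mm (6 mm wider on its +y side) with a small brass-coloured insert. Origin: mid-length, on the shank's axis, 60 mm from either end; its +x axis points along the tool to the head. Starts lying on the bench beside the case, head roughly towards the robot (within 25 degrees). Three to five of the five are there; the others are absent
- tool3: turning tool for a lathe, 0.33 kg, 120 mm long: bright square shank 20 x 20 x 95 mm, then a dark head 25 mm long and 20 x 26 mm (6 mm wider on its +y side) with a small brass-coloured insert. Origin: mid-length, on the shank's axis, 60 mm from either end; its +x axis points along the tool to the head. Starts lying on the bench beside the case, head roughly towards the robot (within 25 degrees). Three to five of the five are there; the others are absent
- tool4: turning tool for a lathe, 0.33 kg, 120 mm long: bright square shank 20 x 20 x 95 mm, then a dark head 25 mm long and 20 x 26 mm (6 mm wider on its +y side) with a small brass-coloured insert. Origin: mid-length, on the shank's axis, 60 mm from either end; its +x axis points along the tool to the head. Starts lying on the bench beside the case, head roughly towards the robot (within 25 degrees). Three to five of the five are there; the others are absent
- insert_box: small black flat box 60 x 45 x 20 mm, lying among the tools; bystander, leave it where it is. Origin: its underside
- die: round threading die, ring 38 mm across, 12 mm high; bystander, leave it where it is. Origin: its underside
- big_die: larger dark round die, 54 mm across, 16 mm high; bystander, leave it where it is. Origin: its underside
- oil_bottle: white bottle 60 mm across, 160 mm high, behind the case; bystander, leave it where it is. Origin: its underside
- wrench: steel wrench lying behind the case; bystander, leave it where it is
- brush: brush lying at the far right; bystander, leave it where it is
- arbor: stepped steel arbor 56 mm across, 55 mm high, behind the case; bystander, leave it where it is. Origin: its underside
There are look-alikes about, which are no part of the job. Leave any purple or red look-alike of the tool0 alone. Leave any brown look-alike of the tool3 alone.

How it is judged:
On the way, in this order (a step that is already met when the one before it is completed fails the run):
1. every tool present stands shank down in a pocket while the lid is still open (z of each of tool0, tool1, tool2, tool3, tool4 in the frame of case below 0.08 m and x of tool0 in the frame of case between -0.03 and 0.03 m and y of tool0 in the frame of case between -0.13 and 0.13 m and angle between each of tool0, tool1, tool2, tool3, tool4's own x axis and vertical below 0.3 rad and x of tool1 in the frame of case between -0.03 and 0.03 m and y of tool1 in the frame of case between -0.13 and 0.13 m and x of tool2 in the frame of case between -0.03 and 0.03 m and y of tool2 in the frame of case between -0.13 and 0.13 m and x of tool3 in the frame of case between -0.03 and 0.03 m and y of tool3 in the frame of case between -0.13 and 0.13 m and x of tool4 in the frame of case between -0.03 and 0.03 m and y of tool4 in the frame of case between -0.13 and 0.13 m and value of joint lid above 0.6 rad), for 0.3 s.
2. the lid is closed (value of joint lid below 0.06 rad), for 0.2 s.
At the end, for the whole second after the job is handed in: Every tool present stands in a pocket of the case, head up within 0.3 rad of vertical, its middle less than 80 mm above the case's underside (65 mm when its end is on the pocket floor) and over the row of pockets, at rest, and the lid is closed to within 0.06 rad (z of each of tool0, tool1, tool2, tool3, tool4 in the frame of case below 0.08 m and x of tool0 in the frame of case between -0.03 and 0.03 m and y of tool0 in the frame of case between -0.13 and 0.13 m and angle between each of tool0, tool1, tool2, tool3, tool4's own x axis and vertical below 0.3 rad and x of tool1 in the frame of case between -0.03 and 0.03 m and y of tool1 in the frame of case between -0.13 and 0.13 m and x of tool2 in the frame of case between -0.03 and 0.03 m and y of tool2 in the frame of case between -0.13 and 0.13 m and x of tool3 in the frame of case between -0.03 and 0.03 m and y of tool3 in the frame of case between -0.13 and 0.13 m and x of tool4 in the frame of case between -0.03 and 0.03 m and y of tool4 in the frame of case between -0.13 and 0.13 m and value of joint lid below 0.06 rad and linear speed of each of tool0, tool1, tool2, tool3, tool4 below 0.03 m/s); the robot touches nothing.
It fails at once if the lid is slammed (closing faster than 2.5 rad/s) (velocity of joint lid below -2.5 rad/s).
It fails at once if a bystander is moved by more than 6 cm (distance of any of insert_box, die, big_die, oil_bottle, wrench, brush, arbor from where it was at the start of the episode above 0.06 m).
Of tool0, tool1, tool2, tool3, tool4 only 3 to 5 are there at a start; the rules pass over those that are not, and their reading is None.
At some moment in a run one of tool0, tool1, tool2, tool3, tool4 may be knocked a few centimetres aside while the robot is not near it.
It also fails if it takes over 210 s, if anything falls off the work surface, if the arm or the gripper's body presses on something with over 40 N, if the wrist force passes 120 N, or if a joint passes its speed limit or range.

## Working session

There is one attempt and no reset: what is moved stays moved. The work goes in short steps, Python scripts to look and compute and a tool call to move; the robot and the scene stay as the last step left them, time stands still between calls to the robot, and variables do not carry over. Pictures are saved under pics/ and viewed, at most 14 in all, crops included, and the job is handed in when it is done.

Besides the shell and the picture viewer there is one more tool, called after ">>>" in YAML: its name, and indented under it one key for each argument. send_rows: Moves the arm, as the interface text tells. Its arguments: {"type":"object","properties":{"rows":{"type":"array","items":{"type":"array"}},"newtons":{"type":"number"}},"required":["rows"]}

```bash
ls; mkdir -p pics
cat > h.py <<'E'
import numpy as np,cv2
from scipy.spatial.transform import Rotation as R
from station import ctrl
def pts(im):
    z=im["range_z"];v,u=np.indices(z.shape)
    p=np.stack([(u-im["cx"])/im["fx"]*z,(v-im["cy"])/im["fy"]*z,z],-1)
    T=np.array(im["cam_to_world"]);return p@T[:3,:3].T+T[:3,3]
def save(n,f): cv2.imwrite("pics/"+n+".png",f[:,:,::-1])
E
python3 - <<'E'
from h import *
o=ctrl.get_obs();print({k:np.round(v,3) for k,v in o.items()})
for n in("top","scene"):
    im=ctrl.get_image(n);save(n+"0",im["frame"]);np.save(n+".npy",im,allow_pickle=True)
    print(n,im["fx"],im["cx"],im["cy"],np.round(im["cam_to_world"],3))
E
```

```text
pics
{'t': np.float64(0.0), 'q': array([-1.448,  0.053,  1.614,  0.   ,  1.476, -0.119]), 'dq': array([ 0.002, -0.001,  0.001,  0.   , -0.   ,  0.001]), 'effort': array([ 3.0000e-03, -3.9369e+01, -3.7017e+01,  0.0000e+00,  7.0000e-03,
        0.0000e+00]), 'tool_pos': array([ 0.15 , -0.606,  0.23 ]), 'tool_rot': array([-3.117, -0.379,  0.   ]), 'contact_force': array([-0.263,  0.308, -0.607]), 'wrist_torque': array([ 0.004, -0.022, -0.01 ]), 'grip_force': np.float64(0.0), 'opening': np.float64(0.085)}
top 457.04402483609414 260.63316851268826 190.87718736781576 [[ 1.000e-03 -9.830e-01  1.830e-01  3.290e-01]
 [-1.000e+00 -2.000e-03 -3.000e-03  2.400e-02]
 [ 3.000e-03 -1.830e-01 -9.830e-01  1.436e+00]
 [ 0.000e+00  0.000e+00  0.000e+00  1.000e+00]]
scene 425.5223230820571 260.7528899273631 185.10381497724575 [[-0.969  0.159 -0.187  0.843]
 [ 0.244  0.691 -0.68   1.101]
 [ 0.021 -0.705 -0.709  1.223]
 [ 0.     0.     0.     1.   ]]
```

View pics/top0.png

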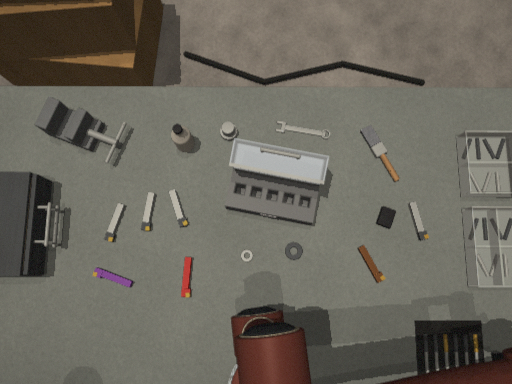

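View pics/scene0.png

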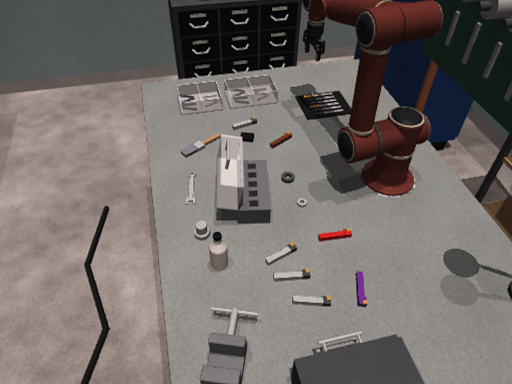

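The top view shows four bright-shank tools at px (115,222), (148,211), (178,207) and (418,220). The look-alikes to leave alone are purple (113,277), red (187,276) and brown (371,263). The case is at (272,195), and its lid is open. The tools in the trays and rack at the right aren't lying loose on the bench.

Run:
```python
from h import *
im=np.load("top.npy",allow_pickle=True).item();P=pts(im);f=im["frame"]
a=cv2.resize(f[180:300,80:220],None,fx=4,fy=4,interpolation=cv2.INTER_CUBIC)
b=cv2.resize(f[190:290,340:440],None,fx=4,fy=4,interpolation=cv2.INTER_CUBIC)
c=np.zeros((480,960,3),np.uint8);c[:,:560]=a;c[:400,560:]=b;save("crop",cv2.resize(c,(800,400)))
m=((P[...,2]>.008)&(P[...,2]<.035)).astype(np.uint8)
n,l,s,ce=cv2.connectedComponentsWithStats(m)
for i in range(1,n):
    if s[i,4]<60 or s[i,4]>1200: continue
    k=l==i;q=P[k];r=cv2.minAreaRect((q[:,:2]*1000).astype(np.float32))
    print(np.round(ce[i]),s[i,4],"z",np.round(np.median(q[:,2]),3),"rect",np.round(r[0],1),np.round(r[1],1),round(r[2],1),f[k].mean(0).round())
# case top
print("bench z",np.median(P[300:340,60:200,2]))
k=(P[...,2]>.07)&(P[...,2]<.08)&(P[...,0]>.2)&(abs(P[...,1])<.25)
k=cv2.morphologyEx(k.astype(np.uint8),cv2.MORPH_OPEN,np.ones((2,2)))>0
q=P[k];r=cv2.minAreaRect((q[:,:2]*1000).astype(np.float32));print("case top",k.sum(),r,q[:,2].mean())
k=(P[...,2]>.1)&(P[...,0]>.3)&(P[...,0]<.8)&(P[...,1]<.13)&(P[...,1]>-.2)
q=P[k];print("lid",q.min(0),q.max(0),q[np.argmax(q[:,2])])
print("floor px",[(np.round(P[v,u],3)) for u,v in((240,188),(256,191),(272,194),(288,197),(304,200))])
```

```text
[229. 134.] 109 z 0.02 rect [787.6 125. ] [45.6 53.4] 8.0 [114. 111. 103.]
[378. 148.] 580 z 0.017 rect [ 719.6 -366.5] [199.7  44.8] 26.4 [131. 119. 104.]
[467. 172.] 292 z 0.023 rect [ 644.6 -644. ] [247.8 119.3] 36.2 [111. 109. 101.]
[491. 145.] 513 z 0.017 rect [ 734.9 -708.7] [137.9  86. ] 89.6 [81. 80. 75.]
[ 89. 145.] 69 z 0.022 rect [739.8 583. ] [33.5 77.9] 12.2 [44. 43. 42.]
[499. 171.] 172 z 0.019 rect [ 665.4 -726.1] [153.7  72.9] 56.9 [107. 105.  97.]
[481. 182.] 171 z 0.016 rect [ 626.4 -683.9] [65.1 71.2] 3.8 [136. 133. 124.]
[497. 181.] 93 z 0.016 rect [ 630.3 -736.3] [23.9 72.3] 84.0 [133. 131. 121.]
[177. 208.] 277 z 0.019 rect [540.2 282.2] [119.7  25.8] 22.2 [155. 150. 135.]
[148. 212.] 296 z 0.019 rect [530.4 372.3] [ 27.6 119.9] 82.7 [149. 144. 130.]
[418. 221.] 305 z 0.019 rect [ 501.8 -469.6] [120.8  28.8] 17.7 [129. 125. 113.]
[114. 222.] 308 z 0.02 rect [495.7 474.6] [ 27.9 119.4] 71.6 [144. 140. 126.]
[386. 216.] 289 z 0.019 rect [ 513.6 -372.9] [46.2 61.4] 69.0 [44. 42. 41.]
[467. 248.] 294 z 0.021 rect [ 419.5 -617.6] [238.7   9.7] 0.2 [112. 111. 103.]
[4
[... 1052 characters left out ...]
21.6] 1.9 [44. 43. 41.]
[475. 347.] 129 z 0.015 rect [ 120.  -625.1] [25.5 83.2] 88.0 [88. 74. 48.]
[425. 352.] 169 z 0.014 rect [ 105.3 -466.5] [ 38.6 109.5] 85.7 [49. 48. 45.]
[235. 378.] 63 z 0.011 rect [41.3 95.6] [20.4 43. ] 88.5 [103.  61.  52.]
bench z 0.00017983730751980342
case top 2662 ((482.22100830078125, -8.464614868164062), (282.03912353515625, 312.4790344238281), 82.03292083740234) 0.07840667255835898
lid [ 0.32898335 -0.16718522  0.10758153] [0.70972748 0.10915784 1.43638223] [0.32898335 0.02386391 1.43638223]
floor px [array([0.605, 0.086, 0.006]), array([0.597, 0.035, 0.   ]), array([ 0.587, -0.017, -0.001]), array([ 0.576, -0.067,  0.006]), array([ 0.567, -0.118,  0.003])]
```

View pics/crop.png

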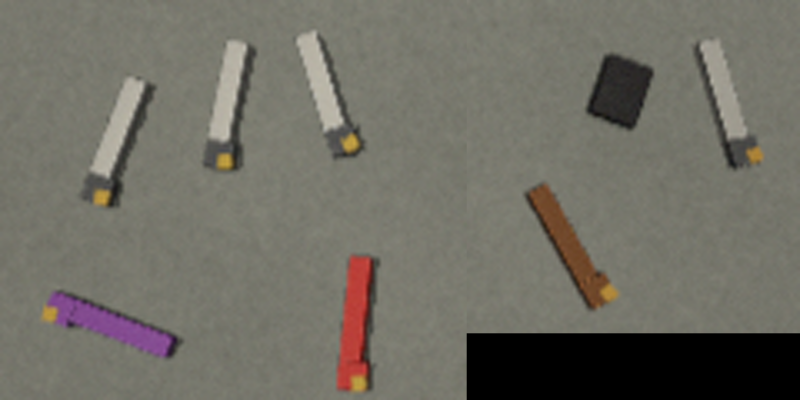

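```bash
cat >> h.py <<'E'
def ray(im,u,v,z):
    T=np.array(im["cam_to_world"]);d=T[:3,:3]@np.array([(u-im["cx"])/im["fx"],(v-im["cy"])/im["fy"],1.])
    return T[:3,3]+d*(z-T[2,3])/d[2]
E
python3 - <<'E'
from h import *
im=np.load("top.npy",allow_pickle=True).item();P=pts(im);f=im["frame"]
sub=np.zeros(P.shape[:2],bool);sub[175:225,222:325]=1
m=(sub&(P[...,2]<.066)&(P[...,2]>-.02)).astype(np.uint8)
n,l,s,ce=cv2.connectedComponentsWithStats(m,connectivity=4);C=[]
for i in range(1,n):
    if 40<s[i,4]<400: C.append(ray(im,*ce[i],.075)[:2]);print(ce[i].round(1),s[i],C[-1].round(4))
C=np.array(C)
top=sub&(abs(P[...,2]-.075)<.004)
q=P[top];r=cv2.minAreaRect((q[:,:2]*1000).astype(np.float32));print("top rect",r,np.median(q[:,2]))
# lid
k=(P[...,2]>.085)&(P[...,2]<.35);k[:130]=0;k[200:]=0;k[:,:222]=0;k[:,335:]=0
q=P[k];yaw=np.radians(-10.5);c=np.array([.585,-.017])
x=(q[:,:2]-c)@[np.cos(yaw),np.sin(yaw)];y=(q[:,:2]-c)@[-np.sin(yaw),np.cos(yaw)]
for h in np.arange(.08,.3,.01):
    w=abs(q[:,2]-h)<.005
    if w.any(): print(round(h,3),w.sum(),"x",np.percentile(x[w],[0,10,50,90,100]).round(3),"y",y[w].min().round(3),y[w].max().round(3))
E
```

```text
[239.7 188.2] [235 183  11  11  93] [0.5914 0.0835]
[255.6 191.3] [250 186  12  11  94] [0.5819 0.0353]
[271.8 194.4] [267 189  11  11  93] [ 0.5721 -0.0139]
[288.  197.8] [283 193  11  11  92] [ 0.5619 -0.0627]
[304.2 200.8] [299 196  11  11  90] [ 0.5527 -0.1116]
top rect ((573.9481811523438, -14.177352905273438), (270.1122131347656, 122.82044982910156), 78.96678161621094) 0.07457968365017775
0.09 1 x [0.022 0.022 0.022 0.022 0.022] y 0.028 0.028
0.11 1 x [0.041 0.041 0.041 0.041 0.041] y -0.131 -0.131
0.13 1 x [0.039 0.039 0.039 0.039 0.039] y 0.131 0.131
0.14 1 x [0.034 0.034 0.034 0.034 0.034] y -0.131 -0.131
0.15 1 x [0.034 0.034 0.034 0.034 0.034] y 0.132 0.132
0.19 490 x [0.022 0.026 0.036 0.052 0.069] y -0.135 0.135
0.2 1653 x [0.022 0.034 0.061 0.085 0.104] y -0.136 0.135
0.21 443 x [0.053 0.076 0.094 0.101 0.103] y -0.135 0.134
0.23 4 x [0.071 0.071 0.072 0.072 0.072] y -0.052 0.05
0.24 15 x [0.069 0.069 0.07  0.08  0.081] y -0.041 0.055
0.25 161 x [0.067 0.069 0.073 0.078 0.08 ] y -0.056 0.054
0.26 5 x [0.069 0.07  0.073 0.074 0.075] y -0.025 0.018
```

Add to h.py:
```python
C0=np.array([.573,-.014]);YAW=np.radians(-11.1)
cx=np.array([np.cos(YAW),np.sin(YAW)]);cy=np.array([-np.sin(YAW),np.cos(YAW)])
def case(x,y): return C0+x*cx+y*cy
def go(x,y,z,yaw=None):
    "print tool-frame shift (cm) in present axes, then turn needed"
    o=ctrl.get_obs();M=R.from_rotvec(o["tool_rot"]).as_matrix()
    y0=np.degrees(np.arctan2(M[1,0],M[0,0]))
    d=M.T@(np.array([x,y,z])-o["tool_pos"])*100
    print("t",round(float(o["t"]),1),"pos",np.round(o["tool_pos"],3),"yaw",round(y0,1),"F",np.round(o["contact_force"],1),"op",round(float(o["opening"]),4),"grip",round(float(o["grip_force"]),1))
    print("  shift cm",d.round(1),"turn", None if yaw is None else round((y0-yaw+180)%360-180,1), "tilt",np.round(M[:,2],3))
```

```text
(no output)
```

>>> send_rows:
  rows:
    - [0, [0, 0, -2], -9.3]
    - [0, [0, 0, -2], -9.3]
    - [0, [0, 0, -2], -9.3]
    - [0, [0, 0, -2], -9.3]
    - [0, [0, 0, -2], -9.3]
    - [0, [0, 0, -2], -9.3]
    - [0, [0, 0, -2], -9.3]

```text
t: 0.98
tool_pos: [0.1496, -0.6066, 0.3712]
tool_rot: [-2.419, -2.003, -0.001]
contact_force: [-0.0, -0.6, -0.9]
opening: -0.0001
grip_force: 0.0
```

Run:
```python
from h import *
go(*case(.03,0),.35,78.9)
```

```text
t 1.0 pos [ 0.15  -0.607  0.371] yaw 79.3 F [-0.  -0.6 -0.9] op -0.0001 grip 0.0
  shift cm [66.1 33.6  2.2] turn 0.4 tilt [-0.     0.001 -1.   ]
```

>>> send_rows:
  rows:
    - [0, [4.7, 2.4, 0], 0]
    - [0, [4.7, 2.4, 0], 0]
    - [0, [4.7, 2.4, 0], 0]
    - [0, [4.7, 2.4, 0], 0]
    - [0, [4.7, 2.4, 0], 0]
    - [0, [4.7, 2.4, 0], 0]
    - [0, [4.7, 2.4, 0], 0]
    - [0, [4.7, 2.4, 0], 0]
    - [0, [4.7, 2.4, 0], 0]
    - [0, [4.7, 2.4, 0], 0]

```text
t: 2.22
tool_pos: [0.4759, -0.1899, 0.3708]
tool_rot: [-2.425, -1.997, 0.0]
contact_force: [0.6, -0.4, 0.2]
opening: 0.0002
grip_force: 0.0
```

>>> send_rows:
  rows:
    - [0, [4.8, 2.4, 0.4], 0]
    - [0, [4.8, 2.4, 0.4], 0]
    - [0, [4.8, 2.4, 0.4], 0]
    - [0, [4.7, 2.4, 1], 0]
    - [0, [0, 0, 3], 0]
    - [0, [0, 0, 3], 0]
    - [0, [0, 0, 3], 0]
    - [0, [0, 0, 2], 0]
    - [0, [0, 0, 0], 0]

```text
t: 3.35
tool_pos: [0.6049, -0.0223, 0.2369]
tool_rot: [-2.422, -1.995, 0.004]
contact_force: [-0.0, 0.6, 0.6]
opening: 0.0002
grip_force: 0.0
```

Run:
```python
from h import *
go(*case(.03,0),.218,78.9)
```

```text
t 3.4 pos [ 0.605 -0.022  0.237] yaw 79.0 F [-0.   0.6  0.6] op 0.0002 grip 0.0
  shift cm [ 0.2 -0.3  1.9] turn 0.1 tilt [-0.004  0.001 -1.   ]
```

>>> send_rows:
  rows:
    - [0, [0, 0, 1], 0]
    - [0, [0, 0, 0.7], 0]
    - [0, [0, 1, 0], 0]
    - [0, [0, 1, 0], 0]
    - [0, [0, 1, 0], 0]
    - [0, [0, 1, 0], 0]
    - [0, [0, 1, 0], 0]
    - [0, [0, 1, 0], 0]
    - [0, [0, 1, 0], 0]
    - [0, [0, 0, 0], 0]

```text
t: 4.6
tool_pos: [0.6761, -0.0362, 0.2227]
tool_rot: [2.424, 1.996, 0.002]
contact_force: [-0.4, -0.3, 0.5]
opening: 0.0003
grip_force: 0.0
```

```bash
cat >> h.py <<'E'
def handle():
    im=ctrl.get_image("top");P=pts(im)
    k=(P[...,2]>.18)&(P[...,2]<.29);q=P[k];x=(q[:,:2]-C0)@cx;y=(q[:,:2]-C0)@cy
    w=(abs(y)<.14)&(abs(x)<.2);x=x[w];z=q[w,2]
    for h in np.arange(.18,.29,.01):
        s=abs(z-h)<.005
        if s.sum()>3: print("  z",round(h,2),s.sum(),"x",np.percentile(x[s],[5,50,95]).round(3))
    return im
E
python3 - <<'E'
from h import *
go(*case(.11,0),.218,78.9);handle()
E
```

```text
t 4.6 pos [ 0.676 -0.036  0.223] yaw 78.9 F [-0.4 -0.3  0.5] op 0.0003 grip 0.0
  shift cm [0.2 0.5 0.5] turn 0.0 tilt [ 0.002 -0.    -1.   ]
  z 0.19 977 x [0.074 0.111 0.14 ]
  z 0.2 346 x [0.065 0.088 0.132]
  z 0.21 7 x [0.117 0.119 0.123]
  z 0.22 4 x [0.119 0.121 0.122]
  z 0.23 9 x [0.119 0.12  0.124]
  z 0.24 38 x [0.119 0.123 0.128]
```

>>> send_rows:
  rows:
    - [8.5, [0, -2, -1], 0]
    - [8.5, [0, -3, -3], 0]
    - [8.5, [0, -3, -3], 0]

```text
t: 5.03
tool_pos: [0.596, -0.0205, 0.2941]
tool_rot: [2.423, 1.996, 0.003]
contact_force: [0.2, 0.6, 0.2]
opening: 0.0544
grip_force: 0.0
```

Run:
```python
from h import *
go(.497,.265,.25,22.2)
```

```text
t 5.0 pos [ 0.596 -0.02   0.294] yaw 78.9 F [0.2 0.6 0.2] op 0.0544 grip 0.0
  shift cm [ 26.1 -15.2   4.4] turn 56.7 tilt [ 0.003 -0.    -1.   ]
```

>>> send_rows:
  rows:
    - [8.5, [5.2, -3, 0], 0]
    - [8.5, [5.2, -3, 0], 0]
    - [8.5, [5.2, -3, 0], 0]
    - [8.5, [5.2, -3, 0], 0]
    - [8.5, [5.3, -3.2, 0], 9.5]
    - [8.5, [0, 0, 0.8], 9.5]
    - [8.5, [0, 0, 0.8], 9.5]
    - [8.5, [0, 0, 0.8], 9.5]
    - [8.5, [0, 0, 0.8], 9.5]
    - [8.5, [0, 0, 0.8], 9.5]

```text
t: 6.28
tool_pos: [0.498, 0.2646, 0.2536]
tool_rot: [-3.085, -0.592, -0.006]
contact_force: [0.4, 0.3, 0.1]
opening: 0.0851
grip_force: 0.0
```

Run:
```python
from h import *
go(.497,.265,.25,22.2)
im=ctrl.get_image("wrist");save("w1",im["frame"]);P=pts(im)
print(np.round(im["cam_to_world"],3))
m=((P[...,2]>.008)&(P[...,2]<.035)).astype(np.uint8)
n,l,s,ce=cv2.connectedComponentsWithStats(m)
for i in range(1,n):
    if s[i,4]<300: continue
    q=P[l==i];r=cv2.minAreaRect((q[:,:2]*1000).astype(np.float32));print(ce[i].round(),s[i,4],np.round(r[0],1),np.round(r[1],1),round(r[2],1))
```

```text
t 6.3 pos [0.498 0.265 0.254] yaw 21.7 F [0.4 0.3 0.1] op 0.0851 grip 0.0
  shift cm [-0.1 -0.1  0.4] turn -0.5 tilt [ 0.004  0.001 -1.   ]
[[ 0.37  -0.895 -0.248  0.561]
 [-0.929 -0.356 -0.1    0.29 ]
 [ 0.001  0.268 -0.964  0.397]
 [ 0.     0.     0.     1.   ]]
[77. 92.] 2611 [494.5 472.7] [ 27.3 121.1] 72.6
[174.  98.] 2319 [528.8 369.9] [ 27.1 121. ] 82.8
[253. 120.] 2025 [539.5 279.6] [121.  26.] 21.7
[408. 125.] 1108 [597.8 115.9] [  9.5 120.9] 82.8
[ 46. 222.] 2148 [325.5 470.6] [121.6  27.6] 71.5
[218. 283.] 1487 [327.7 244.3] [ 27.3 122.4] 88.2
```

View pics/w1.png

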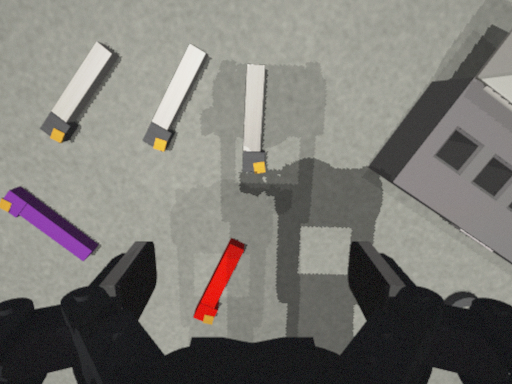

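The wrist view shows tool A at (255,118) with its head at (255,165), wider to the right. B is at (174,98), C at (77,92), and the red and purple look-alikes are clear of the fingers. I'll grip A across its head.

>>> send_rows:
  rows:
    - [6, [-0.2, 0.2, 4], 0]
    - [6, [0, 0, 5], 0]
    - [6, [0, 0, 5], 0]
    - [6, [0, 0, 4], 0]
    - [6, [0, 0, 3], 0]
    - [6, [0, 0, 2], 0]
    - [6, [0, 0, 1.0], 0]
    - [6, [0, 0, 0.7], 0]
    - [6, [0, 0, 0], 0]

```text
t: 7.45
tool_pos: [0.4966, 0.2619, 0.0058]
tool_rot: [-3.084, -0.601, -0.001]
contact_force: [-0.3, 0.1, 0.4]
opening: 0.0597
grip_force: 0.0
```

>>> send_rows:
  rows:
    - [0, [0, 0, 0], 0]
    - [0, [0, 0, 0], 0]
    - [0, [0, 0, 0], 0]
    - [0, [0, 0, 0], 0]
    - [0, [0, 0, 0], 0]
    - [0, [0, 0, 0], 0]
  newtons: 25

```text
t: 8.2
tool_pos: [0.4969, 0.262, 0.0063]
tool_rot: [-3.084, -0.6, -0.002]
contact_force: [-0.9, 0.1, 5.3]
opening: 0.0256
grip_force: 24.7
```

>>> send_rows:
  rows:
    - [0, [0.6, 0, -2.7], 0]
    - [0, [1.3, 0, -2.5], 0]
    - [0, [1.9, 0, -2], 0]
    - [0, [2.4, 0, -1.5], 0]
    - [0, [2.6, 0, -0.8], 0]
    - [0, [2.8, 0, -0.1], 0]
    - [0, [0, 0, 0], 0]
  newtons: 20

```text
t: 9.07
tool_pos: [0.604, 0.3052, 0.0998]
tool_rot: [3.083, 0.6, -0.003]
contact_force: [-0.1, -0.6, -3.9]
opening: 0.0255
grip_force: 21.9
```

```bash
cat >> h.py <<'E'
def look(n,name="wrist"):
    im=ctrl.get_image(name);save(n,im["frame"]);return im
E
python3 - <<'E'
from h import *
go(.5,.26,.1,21.7)
f=look("s2","scene");w=look("w2")
P=pts(f);o=ctrl.get_obs()["tool_pos"]
k=(abs(P[...,0]-o[0])<.15)&(abs(P[...,1]-o[1])<.1)&(P[...,2]>.005)&(f["frame"].min(-1)>120);q=P[k]
print(k.sum(),q.min(0).round(3),q.max(0).round(3),np.median(q,0).round(3))
v,u=np.nonzero(k);u0,v0=int(u.mean()),int(v.mean());print(u0,v0)
save("s2c",np.hstack([cv2.resize(f["frame"][max(0,v0-45):v0+45,u0-45:u0+45],(400,400)),cv2.resize(w["frame"],(400,400))]))
E
```

```text
t 9.1 pos [0.604 0.305 0.1  ] yaw 22.0 F [-0.1 -0.6 -3.9] op 0.0255 grip 21.9
  shift cm [-11.3   0.3   0. ] turn 0.3 tilt [-0.002 -0.001 -1.   ]
468 [0.461 0.208 0.005] [0.752 0.402 0.414] [0.639 0.34  0.099]
259 262
```

View pics/s2c.png

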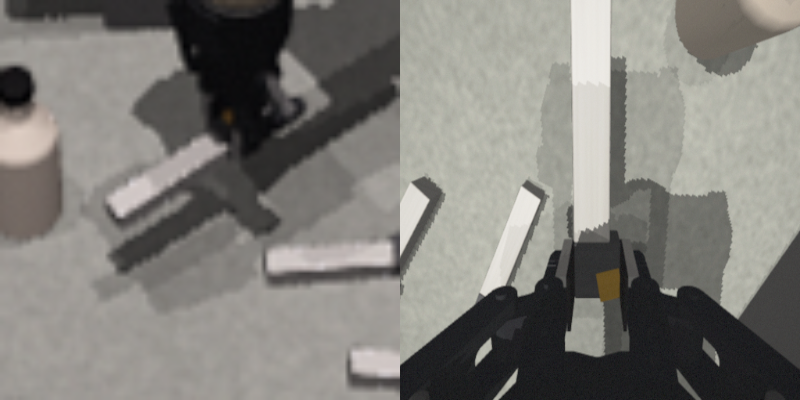

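The grip holds the tool horizontal. I'll ease the grip a little so the shank swings down.

>>> send_rows:
  rows:
    - [2.5, [0, 0, -0.5], 0]
    - [2.5, [0, 0, 0], 0]
    - [2.5, [0, 0, 0], 0]
    - [2.5, [0, 0, 0], 0]

```text
t: 9.68
tool_pos: [0.6035, 0.3052, 0.1064]
tool_rot: [-3.084, -0.6, 0.0]
contact_force: [0.3, 0.7, -2.8]
opening: 0.0253
grip_force: 21.9
```

```bash
cat >> h.py <<'E'
def held(show=None):
    "pitch of the held tool: bright points near the gripper, tool frame"
    w=ctrl.get_image("wrist");P=pts(w);o=ctrl.get_obs();M=R.from_rotvec(o["tool_rot"]).as_matrix()
    q=(P-o["tool_pos"])@M
    k=(w["range_z"]>0)&(abs(q[...,1])<.025)&(abs(q[...,0])<.14)&(q[...,2]<.12)&(q[...,2]>-.04)&(P[...,2]>.006)&(w["frame"].min(-1)>90)
    if show: save(show,w["frame"])
    q=q[k]
    if len(q)<30: print("few",len(q));return
    c=q.mean(0);d=np.linalg.svd(q-c,full_matrices=0)[2][0];print("held n",len(q),"c",c.round(3),"dir",d.round(2),"min",q.min(0).round(3),"max",q.max(0).round(3),"op",o["opening"].round(4),"grip",o["grip_force"].round(1))
E
python3 -c "
from h import *
held()"
```

```text
Traceback (most recent call last):
  File "h.py", line 40, in held
    c=q.mean(0);d=np.linalg.svd(q-c,full_matrices=0)[2][0];print("held n",len(q),"c",c.round(3),"dir",d.round(2),"min",q.min(0).round(3),"max",q.max(0).round(3),"op",o["opening"].round(4),"grip",o["grip_force"].round(1))
                                                                                                                                                                      ^^^^^^^^^^^^^^^^^^
AttributeError: 'float' object has no attribute 'round'
```

>>> send_rows:
  rows:
    - [2.58, [0, 0, 0], 0]
    - [2.58, [0, 0, 0], 0]
    - [2.58, [0, 0, 0], 0]

```text
t: 10.1
tool_pos: [0.6041, 0.3053, 0.1071]
tool_rot: [-3.084, -0.6, -0.002]
contact_force: [-0.7, -0.7, 0.7]
opening: 0.0259
grip_force: 5.3
```

```bash
sed -i 's/o\["opening"\].round(4)/o["opening"]/;s/o\["grip_force"\].round(1)/o["grip_force"]/' h.py
python3 -c "
from h import *
held()"
```

```text
held n 2149 c [ 0.016 -0.004  0.048] dir [0.18 0.05 0.98] min [-0.019 -0.025 -0.039] max [0.028 0.019 0.101] op 0.025954595587027268 grip 5.379318371415138
```

>>> send_rows:
  rows:
    - [2.58, [0, 0, -0.3], 0]
    - [2.58, [0, 0, 0], 0]
    - [0, [0, 0, 0], 0]
    - [0, [0, 0, 0], 0]
    - [0, [0, 0, -2], 0]
    - [0, [0, 0, -4], 0]
    - [0, [0, 0, 0], 0]
    - [0, [0, 0, 0], 0]
  newtons: 40

```text
t: 11.15
tool_pos: [0.6036, 0.3052, 0.1693]
tool_rot: [-3.084, -0.6, -0.0]
contact_force: [-0.4, 0.4, -2.9]
opening: 0.0246
grip_force: 40.2
```

Run:
```python
from h import *
held("w3");f=look("s3","scene")
save("c3",np.hstack([cv2.resize(f["frame"][195:285,200:290],(400,400)),cv2.resize(cv2.imread("pics/w3.png")[:,:,::-1],(400,400))]))
```

```text
held n 2109 c [ 0.017 -0.004  0.047] dir [0.18 0.06 0.98] min [-0.019 -0.025 -0.04 ] max [0.029 0.016 0.099] op 0.02497277875956856 grip 40.17350792884827
```

View pics/c3.png

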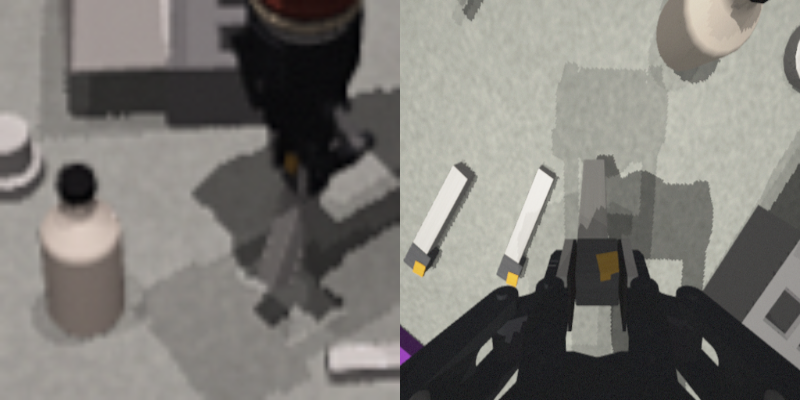

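```bash
cat >> h.py <<'E'
def shank():
    w=ctrl.get_image("wrist");P=pts(w);o=ctrl.get_obs();M=R.from_rotvec(o["tool_rot"]).as_matrix()
    q=(P-o["tool_pos"])@M
    k=(w["range_z"]>0)&(abs(q[...,1])<.03)&(abs(q[...,0])<.06)&(q[...,2]>.015)&(q[...,2]<.12)&(P[...,2]>.01)
    q=q[k];print("n",len(q),"bottom z",np.percentile(q[:,2],99.5).round(4))
    for a in np.arange(.02,.11,.01):
        s=abs(q[:,2]-a)<.005
        if s.sum()>5:print(round(a,3),s.sum(),"x",np.percentile(q[s,0],[5,50,95]).round(4),"y",np.percentile(q[s,1],[2,98]).round(4))
E
python3 -c "
from h import *
shank()"
```

```text
n 2208 bottom z 0.1
0.02 405 x [0.0065 0.0078 0.0092] y [-0.0126  0.0063]
0.03 353 x [0.009  0.0103 0.0117] y [-0.0125  0.0063]
0.04 304 x [0.0116 0.0129 0.0142] y [-0.0127  0.0065]
0.05 272 x [0.0142 0.0154 0.0168] y [-0.0127  0.0064]
0.06 232 x [0.0168 0.018  0.0194] y [-0.0126  0.0065]
0.07 212 x [0.0194 0.0207 0.0221] y [-0.0126  0.0066]
0.08 177 x [0.022  0.0232 0.0244] y [-0.0126  0.0064]
0.09 164 x [0.0245 0.0257 0.027 ] y [-0.0123  0.0066]
0.1 89 x [0.0268 0.0278 0.0285] y [-0.0125  0.0068]
```

>>> send_rows:
  rows:
    - [0, [0, 0, -2.5], 0]
    - [0, [0, 0, -2.5], -8.1]
    - [0, [0, 0, 0], -8.1]
    - [0, [0, 0, 0], -8.1]
    - [0, [0, 0, 0], -8.1]
    - [0, [0, 0, 0], -8.1]
    - [0, [0, 0, 0], -8.1]
    - [0, [0, 0, 0], -8.1]
    - [0, [0, 0, 0], 0]

```text
t: 12.42
tool_pos: [0.6031, 0.305, 0.2176]
tool_rot: [-2.43, -1.99, 0.004]
contact_force: [-0.7, -0.4, -3.5]
opening: 0.0244
grip_force: 40.2
```

Run:
```python
from h import *
go(*case(.003,-.0675),.2,78.9)
```

```text
t 12.4 pos [0.603 0.305 0.218] yaw 78.6 F [-0.7 -0.4 -3.5] op 0.0244 grip 40.2
  shift cm [-38.6   3.7   1.8] turn -0.3 tilt [-0.002 -0.001 -1.   ]
```

>>> send_rows:
  rows:
    - [0, [-4.8, 0.4, 0], 0]
    - [0, [-4.8, 0.4, 0], 0]
    - [0, [-4.8, 0.4, 0], 0]
    - [0, [-4.8, 0.4, 0], 0]
    - [0, [-4.8, 0.5, 0], 0]
    - [0, [-4.8, 0.5, 0], 0]
    - [0, [-4.8, 0.5, 0.5], 0]
    - [0, [-5, 0.6, 1], -0.3]
    - [0, [0, 0, 0], 0]
    - [0, [0, 0, 0], 0]

```text
t: 13.68
tool_pos: [0.5643, -0.0804, 0.2038]
tool_rot: [-2.425, -1.996, 0.0]
contact_force: [-0.4, -0.2, -2.7]
opening: 0.0249
grip_force: 40.1
```

Run:
```python
from h import *
go(*case(.003,-.0675),.165,78.9);shank();look("w4")
im=look("t4","top");o=ctrl.get_obs()
```

```text
t 13.7 pos [ 0.564 -0.08   0.204] yaw 78.9 F [-0.4 -0.2 -2.7] op 0.0249 grip 40.1
  shift cm [-0.1 -0.1  3.9] turn 0.0 tilt [-0.001  0.001 -1.   ]
n 2183 bottom z 0.1007
0.02 407 x [0.0057 0.007  0.0082] y [-0.0134  0.0056]
0.03 345 x [0.0082 0.0094 0.0106] y [-0.0134  0.0056]
0.04 307 x [0.0106 0.0119 0.0131] y [-0.0134  0.0057]
0.05 256 x [0.0131 0.0142 0.0154] y [-0.0134  0.0055]
0.06 236 x [0.0154 0.0167 0.018 ] y [-0.0134  0.0056]
0.07 210 x [0.0179 0.0191 0.0205] y [-0.0133  0.0058]
0.08 173 x [0.0204 0.0215 0.0228] y [-0.0132  0.0055]
0.09 158 x [0.0228 0.0239 0.0252] y [-0.0135  0.0058]
0.1 91 x [0.0251 0.026  0.0265] y [-0.0134  0.006 ]
```

View pics/w4.png

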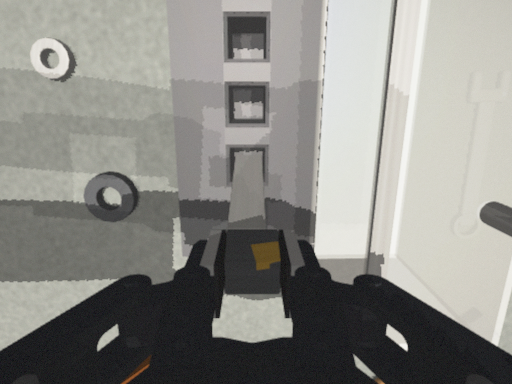

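The view shows pockets in a column at (247,37), (247,103) and (247,165). The shank tip is at (248,152), over the lowest of the three. I'll check the pocket centres with depth before lowering.

```bash
cat >> h.py <<'E'
def pock():
    w=ctrl.get_image("wrist");P=pts(w);xc=(P[...,:2]-C0)@cx;yc=(P[...,:2]-C0)@cy
    m=((P[...,2]<.066)&(w["range_z"]>0)&(abs(xc)<.035)&(abs(yc)<.13)).astype(np.uint8)
    n,l,s,ce=cv2.connectedComponentsWithStats(m,connectivity=4)
    for i in range(1,n):
        if s[i,4]>300:
            a=ray(w,s[i,0]-.5,s[i,1]-.5,.075)[:2]-C0;b=ray(w,s[i,0]+s[i,2]-.5,s[i,1]+s[i,3]-.5,.075)[:2]-C0
            print(ce[i].round(),"case x",round(a@cx,4),round(b@cx,4),"y",round(a@cy,4),round(b@cy,4))
E
python3 -c "
from h import *
pock()"
```

```text
[246.  38.] case x -0.0156 0.0143 y 0.0602 0.0321
[246. 104.] case x -0.0149 0.0142 y 0.0119 -0.017
[245. 156.] case x -0.0149 0.0139 y -0.0376 -0.0661
```

>>> send_rows:
  rows:
    - [0, [0, 0.2, 1], 0]
    - [0, [0, 0, 1], 0]
    - [0, [0, 0, 1], 0]
    - [0, [0, 0, 0.8], 0]
    - [0, [0, 0, 0.5], 0]
    - [0, [0, 0, 0], 0]

```text
t: 14.62
tool_pos: [0.5663, -0.0809, 0.1608]
tool_rot: [-2.423, -1.998, 0.001]
contact_force: [-0.2, -0.5, -2.9]
opening: 0.0247
grip_force: 40.0
```

>>> send_rows:
  rows:
    - [2.58, [0, 0, 0], 0]
    - [2.58, [0, 0, 0], 0]
    - [2.58, [0.5, 0, 0], 0]
    - [2.58, [0.5, 0, 0.2], 0]
    - [2.58, [0.5, 0, 0.3], 0]
    - [2.58, [0.3, 0, 0.5], 0]
    - [2.58, [0, 0, 0], 0]

```text
t: 15.5
tool_pos: [0.5695, -0.0628, 0.1504]
tool_rot: [-2.422, -1.999, 0.001]
contact_force: [-0.1, 0.1, -3.7]
opening: 0.0257
grip_force: 4.9
```

Run:
```python
from h import *
go(*case(.003,-.0525),.1,78.9);shank()
```

```text
t 15.5 pos [ 0.569 -0.063  0.15 ] yaw 79.1 F [-0.1  0.1 -3.7] op 0.0257 grip 4.9
  shift cm [-0.4 -0.3  5. ] turn 0.2 tilt [-0.002  0.    -1.   ]
n 8892 bottom z 0.1154
0.02 312 x [0.0026 0.0033 0.0039] y [-0.0134  0.0054]
0.03 273 x [0.0034 0.0041 0.0047] y [-0.0135  0.0055]
0.04 229 x [0.0043 0.005  0.0056] y [-0.0134  0.0056]
0.05 198 x [0.0053 0.0059 0.0066] y [-0.0133  0.0055]
0.06 173 x [0.0062 0.0068 0.0073] y [-0.0135  0.0056]
0.07 1812 x [-0.0182  0.0191  0.0555] y [-0.0292  0.0291]
0.08 5177 x [-0.0177  0.0211  0.0552] y [-0.029   0.0292]
0.09 264 x [-0.0189  0.031   0.0556] y [-0.022   0.0082]
0.1 207 x [-0.019   0.031   0.0522] y [-0.022   0.0081]
```

>>> send_rows:
  rows:
    - [2.58, [-0.1, -0.2, 0.8], 0]
    - [2.58, [-0.1, 0, 0.8], 0]
    - [2.58, [0, 0, 0.8], 0]
    - [2.58, [0, 0, 0.8], 0]
    - [2.58, [0, 0, 0.8], 0]
    - [2.58, [0, 0, 0.3], 0]
    - [2.58, [0, 0, 0], 0]

```text
t: 16.42
tool_pos: [0.5697, -0.0653, 0.1114]
tool_rot: [2.421, 1.997, 0.005]
contact_force: [-2.1, 1.1, 6.7]
opening: 0.0258
grip_force: 8.1
```

>>> send_rows:
  rows:
    - [5, [0, 0, 0], 0]
    - [5, [0, 0, 0], 0]
    - [5, [0, 0, -1], 0]
    - [5, [0, 0, -3], 0]
    - [5, [0, 0, -4], 0]
    - [5, [0, 0, -4], 0]

```text
t: 17.18
tool_pos: [0.5678, -0.0649, 0.2301]
tool_rot: [2.423, 1.998, 0.001]
contact_force: [0.7, 0.1, -0.2]
opening: 0.0503
grip_force: 0.0
```

```bash
cat >> h.py <<'E'
def bench(n=None):
    "tools: lying on bench and standing in case, from the top view"
    im=ctrl.get_image("top");P=pts(im);f=im["frame"]
    if n:save(n,f)
    m=((P[...,2]>.008)&(P[...,2]<.035)&(P[...,0]>.3)&(abs(P[...,1])<.6)).astype(np.uint8)
    k,l,s,ce=cv2.connectedComponentsWithStats(m)
    for i in range(1,k):
        if s[i,4]<150: continue
        q=P[l==i];r=cv2.minAreaRect((q[:,:2]*1000).astype(np.float32))
        if 110<max(r[1])<130: print(ce[i].round(),np.round(r[0],1),np.round(r[1],1),round(r[2],1),f[l==i].mean(0).round())
    xc=(P[...,:2]-C0)@cx;yc=(P[...,:2]-C0)@cy
    for i in range(5):
        k=(abs(xc)<.03)&(abs(yc-(-.1+.05*i))<.025)&(P[...,2]>.085)&(P[...,2]<.3)
        if k.sum()>5: print("pocket",i,k.sum(),"z",np.percentile(P[k][:,2],[10,50,95]).round(3),"xy",np.median(xc[k]).round(3),np.median(yc[k]).round(3))
E
python3 - <<'E'
from h import *
go(*case(.003,-.0525),.1,78.9);bench()
E
```

```text
t 17.2 pos [ 0.568 -0.065  0.23 ] yaw 79.0 F [ 0.7  0.1 -0.2] op 0.0503 grip 0.0
  shift cm [-0.2 -0.2 13. ] turn 0.1 tilt [ 0.001 -0.    -1.   ]
[147. 212.] [530.4 376.4] [ 31.8 120. ] 84.8 [162. 157. 141.]
[418. 221.] [ 503.  -473.3] [120.5  29.8] 13.8 [139. 134. 121.]
[114. 222.] [496.  475.1] [ 27.6 119.9] 72.9 [157. 152. 137.]
[371. 264.] [ 369.5 -319.3] [121.1  26.8] 28.8 [119.  80.  49.]
[111. 276.] [327.9 472.1] [123.6  26.4] 73.3 [133.  82. 138.]
pocket 1 23 z [0.102 0.283 0.299] xy -0.025 -0.039
```

Run:
```python
from h import *
go(.483,.376,.23,-7.2)
```

```text
t 17.2 pos [ 0.571 -0.066  0.237] yaw 79.0 F [ 1.3 -0.6  4.3] op 0.0496 grip 0.0
  shift cm [ 41.7 -17.    0.5] turn 86.2 tilt [ 0.011 -0.003 -1.   ]
```

>>> send_rows:
  rows:
    - [6, [4.1, -1.7, 0], 0]
    - [6, [4.2, -1.7, 0], 0]
    - [6, [4.2, -1.7, 0], 0]
    - [6, [4.2, -1.7, 0], 0]
    - [6, [4.2, -1.7, 0], 0]
    - [6, [4.2, -1.7, 0], 0]
    - [6, [4.2, -1.7, 0], 0]
    - [6, [4.2, -1.7, 0], 0]
    - [6, [4.1, -1.7, 0], 0]
    - [6, [4.1, -1.7, 0.5], 0]

```text
t: 18.48
tool_pos: [0.4803, 0.3787, 0.2245]
tool_rot: [2.423, 1.999, 0.004]
contact_force: [-0.8, -0.3, 0.2]
opening: 0.0603
grip_force: 0.0
```

>>> send_rows:
  rows:
    - [6, [0, 0, 0], 9.6]
    - [6, [0, 0, 0], 9.6]
    - [6, [0, 0, 0], 9.6]
    - [6, [0, 0, 0], 9.6]
    - [6, [0, 0, 0], 9.6]
    - [6, [0, 0, 0], 9.6]
    - [6, [0, 0, 0], 9.6]
    - [6, [0, 0, 0], 9.5]
    - [6, [0, 0, 0], 9.5]
    - [6, [0, 0, 0], 0]

```text
t: 19.73
tool_pos: [0.4804, 0.3771, 0.2238]
tool_rot: [-3.135, 0.193, -0.001]
contact_force: [-0.2, 0.2, -0.7]
opening: 0.0597
grip_force: 0.0
```

```bash
cat >> h.py <<'E'
def near(z=.005,off=.046):
    "lying tools seen by the wrist camera; grasp targets at the head"
    w=ctrl.get_image("wrist");P=pts(w);o=ctrl.get_obs();f=w["frame"]
    m=((P[...,2]>.008)&(P[...,2]<.035)&(np.linalg.norm(P[...,:2]-o["tool_pos"][:2],axis=-1)<.2)).astype(np.uint8)
    k,l,s,ce=cv2.connectedComponentsWithStats(m)
    for i in range(1,k):
        if s[i,4]<500: continue
        q=P[l==i];r=cv2.minAreaRect((q[:,:2]*1000).astype(np.float32));c=np.array(r[0])/1000
        a=np.radians(r[2]+(90 if r[1][0]<r[1][1] else 0));d=np.array([np.cos(a),np.sin(a)]);d=d if d[0]<0 else -d
        print(ce[i].round(),"c",c.round(4),np.round(r[1],1),"head dir",np.degrees(np.arctan2(d[1],d[0])).round(1)%360,f[l==i].mean(0).round())
        if 115<max(r[1])<127: go(*(c+off*d),z,np.degrees(np.arctan2(-d[1],-d[0])))
    return w
E
python3 - <<'E'
from h import *
near();bench()
E
```

```text
[251. 116.] c [0.5291 0.3703] [ 27.2 120.8] head dir 173.3 [186. 182. 173.]
t 19.8 pos [0.48  0.377 0.224] yaw -7.0 F [ 0.4 -0.5 -0.7] op 0.0598 grip 0.0
  shift cm [ 0.3  0.1 21.9] turn -0.3 tilt [ 0.001  0.001 -1.   ]
[161. 160.] c [0.4955 0.4751] [ 26.9 121.2] head dir 165.4 [197. 193. 182.]
t 19.8 pos [0.48  0.377 0.224] yaw -7.0 F [ 0.4 -0.5 -0.7] op 0.0598 grip 0.0
  shift cm [ -4.3 -10.5  21.9] turn 7.6 tilt [ 0.001  0.001 -1.   ]
[376. 247.] c [0.3595 0.2438] [20.5 59. ] head dir 175.7 [148.  22.  18.]
[211. 297.] c [0.319  0.4483] [74.5 21.5] head dir 249.5 [124.  58. 149.]
[148. 211.] [530.  374.4] [ 25.7 120.3] 85.4 [135. 131. 120.]
[418. 221.] [ 502.1 -470.6] [120.3  26.6] 16.3 [141. 136. 123.]
[371. 264.] [ 369.2 -317.4] [121.3  28.2] 32.2 [118.  80.  49.]
pocket 1 80 z [0.1   0.123 0.128] xy 0.001 -0.047
```

>>> send_rows:
  rows:
    - [6, [0.3, 0.1, 5], 0]
    - [6, [0, 0, 5.5], 0]
    - [6, [0, 0, 5.5], 0]
    - [6, [0, 0, 3.5], 0]
    - [6, [0, 0, 1.6], 0]
    - [6, [0, 0, 0.7], 0]
    - [6, [0, 0, 0], 0]

```text
t: 20.7
tool_pos: [0.4838, 0.376, 0.0065]
tool_rot: [-3.134, 0.196, -0.003]
contact_force: [0.1, 0.0, 0.2]
opening: 0.0599
grip_force: 0.0
```

>>> send_rows:
  rows:
    - [0, [0, 0, 0], 0]
    - [0, [0, 0, 0], 0]
    - [0, [0, 0, 0], 0]
    - [0, [0, 0, 0], 0]
    - [0, [0, 0, -1], 0]
    - [0, [0, 0, -4], 0]
    - [0, [0, 0, -4], 0]
    - [0, [0, 0, -1.5], 0]
    - [0, [0, 0, 0], 0]
  newtons: 25

```text
t: 21.82
tool_pos: [0.483, 0.3756, 0.1106]
tool_rot: [-3.135, 0.196, -0.001]
contact_force: [-0.1, -0.2, -3.8]
opening: 0.0253
grip_force: 25.4
```

>>> send_rows:
  rows:
    - [2.58, [0, 0, 0], 0]
    - [2.58, [0, 0, 0], 0]
    - [2.58, [0, 0, 0], 0]
    - [2.58, [0, 0, 0], 0]
    - [2.58, [0, 0, 0], 0]

```text
t: 22.45
tool_pos: [0.4827, 0.3754, 0.1099]
tool_rot: [3.135, -0.196, -0.001]
contact_force: [0.2, -0.4, -3.8]
opening: 0.026
grip_force: 4.4
```

Run:
```python
from h import *
shank()
```

```text
n 2171 bottom z 0.0991
0.02 410 x [0.0057 0.007  0.0083] y [-0.0122  0.0069]
0.03 355 x [0.0082 0.0094 0.0108] y [-0.0121  0.007 ]
0.04 298 x [0.0106 0.0119 0.0132] y [-0.012   0.0068]
0.05 264 x [0.013  0.0143 0.0156] y [-0.0119  0.0072]
0.06 228 x [0.0155 0.0167 0.0179] y [-0.0121  0.0069]
0.07 206 x [0.018  0.0192 0.0204] y [-0.012   0.0071]
0.08 177 x [0.0204 0.0216 0.0228] y [-0.0119  0.0074]
0.09 161 x [0.0229 0.024  0.0251] y [-0.0118  0.007 ]
0.1 72 x [0.0253 0.0259 0.0264] y [-0.0118  0.0072]
```

>>> send_rows:
  rows:
    - [0, [0, 0, 0], 0]
    - [0, [0, 0, -3.5], -9.6]
    - [0, [0, 0, -4], -9.6]
    - [0, [0, 0, -3], -9.6]
    - [0, [0, 0, 0], -9.6]
    - [0, [0, 0, 0], -9.6]
    - [0, [0, 0, 0], -9.6]
    - [0, [0, 0, 0], -9.6]
    - [0, [0, 0, 0], -9.4]
    - [0, [0, 0, 0], -9.3]
  newtons: 40

```text
t: 23.75
tool_pos: [0.4828, 0.3755, 0.2152]
tool_rot: [-2.423, -1.999, 0.0]
contact_force: [0.5, -0.6, -4.2]
opening: 0.0242
grip_force: 40.3
```

Run:
```python
from h import *
go(*case(.002,-.0188),.2,78.9)
```

```text
t 23.8 pos [0.483 0.375 0.215] yaw 79.0 F [ 0.5 -0.6 -4.2] op 0.0242 grip 40.3
  shift cm [-38.4  16.5   1.5] turn 0.1 tilt [-0. -0. -1.]
```

>>> send_rows:
  rows:
    - [0, [-4.8, 2, 0], 0]
    - [0, [-4.8, 2, 0], 0]
    - [0, [-4.8, 2.1, 0], 0]
    - [0, [-4.8, 2.1, 0], 0]
    - [0, [-4.8, 2.1, 0], 0]
    - [0, [-4.8, 2.1, 0], 0]
    - [0, [-4.8, 2.1, 0.5], 0]
    - [0, [-4.8, 2.1, 1], 0]
    - [0, [0, 0, 0], 0]
    - [0, [0, 0, 0], 0]

```text
t: 25.0
tool_pos: [0.5705, -0.0336, 0.2001]
tool_rot: [-2.429, -1.991, 0.0]
contact_force: [0.4, 0.8, -2.8]
opening: 0.0246
grip_force: 40.0
```

Run:
```python
from h import *
go(*case(.002,-.0188),.158,78.9);shank();pock()
```

```text
t 25.0 pos [ 0.571 -0.034  0.2  ] yaw 78.7 F [ 0.4  0.8 -2.8] op 0.0246 grip 40.0
  shift cm [0.1 0.1 4.2] turn -0.2 tilt [-0.  0. -1.]
n 2280 bottom z 0.1048
0.02 392 x [0.0044 0.0056 0.0068] y [-0.0131  0.0058]
0.03 333 x [0.0067 0.0078 0.0089] y [-0.0131  0.006 ]
0.04 290 x [0.0088 0.0099 0.0111] y [-0.0131  0.0059]
0.05 257 x [0.011  0.0121 0.0132] y [-0.0129  0.0062]
0.06 222 x [0.0131 0.0143 0.0155] y [-0.0128  0.0059]
0.07 198 x [0.0152 0.0165 0.0176] y [-0.0128  0.0095]
0.08 239 x [-0.0212  0.0182  0.0198] y [-0.0126  0.016 ]
0.09 183 x [-0.0209  0.0205  0.0217] y [-0.0127  0.014 ]
0.1 157 x [-0.021   0.0228  0.0241] y [-0.0127  0.0142]
[249.  33.] case x -0.0156 0.0137 y 0.1103 0.082
[250. 100.] case x -0.0151 0.0142 y 0.0617 0.0325
[252. 155.] case x -0.0152 0.0139 y 0.0124 -0.0156
```

>>> send_rows:
  rows:
    - [0, [0.4, 0.2, 1], 0]
    - [0, [0, 0, 1], 0]
    - [0, [0, 0, 1], 0]
    - [0, [0, 0, 0.7], 0]
    - [0, [0, 0, 0.5], 0]
    - [0, [0, 0, 0], 0]

```text
t: 25.85
tool_pos: [0.5732, -0.03, 0.1578]
tool_rot: [-2.428, -1.992, 0.001]
contact_force: [-0.2, -0.9, -3.7]
opening: 0.0244
grip_force: 40.1
```

>>> send_rows:
  rows:
    - [2.58, [0, 0, 0], 0]
    - [2.58, [0, 0, 0], 0]
    - [2.58, [0.4, 0, 0], 0]
    - [2.58, [0.4, 0, 0.2], 0]
    - [2.58, [0.4, 0, 0.3], 0]
    - [2.58, [0.2, 0, 0.5], 0]
    - [2.58, [0, 0, 0], 0]

```text
t: 26.72
tool_pos: [0.5756, -0.016, 0.1474]
tool_rot: [-2.428, -1.992, 0.002]
contact_force: [-0.8, -0.1, -3.8]
opening: 0.0258
grip_force: 4.4
```

Run:
```python
from h import *
go(*case(.002,-.002),.108,78.9);shank()
```

```text
t 26.7 pos [ 0.576 -0.016  0.147] yaw 78.7 F [-0.8 -0.1 -3.8] op 0.0258 grip 4.4
  shift cm [-0.1 -0.1  3.9] turn -0.2 tilt [-0.002  0.    -1.   ]
n 10420 bottom z 0.1173
0.02 1579 x [-0.0567 -0.0458  0.0038] y [-0.0121  0.0132]
0.03 288 x [0.0038 0.0046 0.0054] y [-0.0134  0.0056]
0.04 244 x [0.005  0.0058 0.0065] y [-0.0133  0.0056]
0.05 204 x [0.0063 0.007  0.0076] y [-0.0133  0.0055]
0.06 194 x [0.0073 0.0081 0.0088] y [-0.0132  0.0056]
0.07 6622 x [-0.0167  0.0224  0.0553] y [-0.0293  0.0293]
0.08 572 x [-0.0155  0.0138  0.0538] y [-0.0199  0.0118]
0.09 237 x [-0.0163  0.0337  0.0565] y [-0.0193  0.011 ]
0.1 220 x [-0.0162  0.0337  0.0563] y [-0.0192  0.011 ]
```

>>> send_rows:
  rows:
    - [2.58, [0, -0.1, 0.8], 0]
    - [2.58, [0, 0, 0.8], 0]
    - [2.58, [0, 0, 0.8], 0]
    - [2.58, [0, 0, 0.8], 0]
    - [2.58, [0, 0, 0.4], 0]
    - [2.58, [0, 0, 0], 0]

```text
t: 27.52
tool_pos: [0.5769, -0.0164, 0.1144]
tool_rot: [2.427, 1.991, 0.004]
contact_force: [0.3, -0.5, 3.4]
opening: 0.026
grip_force: 5.7
```

>>> send_rows:
  rows:
    - [5, [0, 0, 0], 0]
    - [5, [0, 0, 0], 0]
    - [5, [0, 0, 0], 0]
    - [5, [0, 0, -1], 0]
    - [5, [0, 0, -4], 0]
    - [5, [0, 0, -4], 0]
    - [5, [0, 0, -2.5], 0]
    - [5, [0, 0, 0], 0]

```text
t: 28.52
tool_pos: [0.5768, -0.0163, 0.2309]
tool_rot: [2.425, 1.99, 0.007]
contact_force: [0.5, 1.0, -0.0]
opening: 0.0496
grip_force: 0.0
```

Run:
```python
from h import *
a=np.radians(-14.6);c=np.array([.4955,.4751])-.046*np.array([np.cos(a),np.sin(a)]);print(c)
go(*c,.22,-14.6)
```

```text
[0.45098538 0.48669519]
t 28.5 pos [ 0.577 -0.016  0.231] yaw 78.7 F [ 0.5  1.  -0. ] op 0.0496 grip 0.0
  shift cm [ 46.9 -22.2   1. ] turn 93.3 tilt [ 0.006 -0.001 -1.   ]
```

>>> send_rows:
  rows:
    - [6, [4.7, -2.2, 0], 0]
    - [6, [4.7, -2.2, 0], 0]
    - [6, [4.7, -2.2, 0], 0]
    - [6, [4.7, -2.2, 0], 0]
    - [6, [4.7, -2.2, 0], 0]
    - [6, [4.7, -2.2, 0], 0]
    - [6, [4.7, -2.2, 0], 0]
    - [6, [4.7, -2.2, 0], 0]
    - [6, [4.7, -2.3, 0], 0]
    - [6, [4.6, -2.3, 0.7], 0]

```text
t: 29.78
tool_pos: [0.4482, 0.4886, 0.2189]
tool_rot: [2.429, 1.993, -0.002]
contact_force: [0.1, -0.4, 0.7]
opening: 0.0603
grip_force: 0.0
```

>>> send_rows:
  rows:
    - [6, [0, 0, 0], 10.2]
    - [6, [0, 0, 0], 10.2]
    - [6, [0, 0, 0], 10.2]
    - [6, [0, 0, 0], 10.2]
    - [6, [0, 0, 0], 10.2]
    - [6, [0, 0, 0], 10.2]
    - [6, [0, 0, 0], 10.2]
    - [6, [0, 0, 0], 10.2]
    - [6, [0, 0, 0], 10.2]
    - [6, [0, 0, 0], 1.5]

```text
t: 31.02
tool_pos: [0.4485, 0.4867, 0.2184]
tool_rot: [3.114, -0.397, -0.003]
contact_force: [0.7, -0.8, -0.7]
opening: 0.06
grip_force: 0.0
```

Run:
```python
from h import *
near();bench()
```

```text
[251. 117.] c [0.4954 0.4751] [ 25.8 120.5] head dir 165.0 [190. 185. 176.]
t 31.1 pos [0.449 0.487 0.219] yaw -14.5 F [-0.2 -0.2 -0.1] op 0.06 grip 0.0
  shift cm [ 0.2 -0.1 21.4] turn 0.4 tilt [-0.002 -0.002 -1.   ]
[ 74. 194.] c [0.4642 0.6801] [ 2.6 73.9] head dir 179.9 [44. 44. 45.]
[276. 258.] c [0.3294 0.4856] [90. 28.] head dir 250.5 [139.  72. 152.]
[418. 221.] [ 502.6 -472.3] [120.1  29.4] 13.9 [134. 129. 117.]
[114. 222.] [496.2 476.3] [ 27.3 120.3] 74.6 [125. 121. 110.]
[371. 264.] [ 369.9 -319.3] [120.2  27.2] 27.7 [114.  77.  47.]
pocket 1 80 z [0.1   0.123 0.129] xy 0.002 -0.047
pocket 2 74 z [0.108 0.124 0.128] xy 0.0 0.005
```

>>> send_rows:
  rows:
    - [6, [0.2, -0.1, 5], 0]
    - [6, [0, 0, 5.5], 0]
    - [6, [0, 0, 5], 0]
    - [6, [0, 0, 3.5], 0]
    - [6, [0, 0, 1.6], 0]
    - [6, [0, 0, 0.7], 0]
    - [6, [0, 0, 0], 0]

```text
t: 32.0
tool_pos: [0.4519, 0.4883, 0.0084]
tool_rot: [-3.115, 0.398, -0.002]
contact_force: [0.6, -0.6, 0.2]
opening: 0.0598
grip_force: 0.0
```

>>> send_rows:
  rows:
    - [0, [0, 0, 0], 0]
    - [0, [0, 0, 0], 0]
    - [0, [0, 0, 0], 0]
    - [0, [0, 0, 0], 0]
    - [0, [0, 0, -1], 0]
    - [0, [0, 0, -4], 0]
    - [0, [0, 0, -4], 0]
    - [0, [0, 0, -1.5], 0]
    - [0, [0, 0, 0], 0]
  newtons: 25

```text
t: 33.12
tool_pos: [0.4514, 0.488, 0.1129]
tool_rot: [-3.115, 0.398, -0.001]
contact_force: [-1.5, -0.1, -3.8]
opening: 0.0256
grip_force: 26.6
```

>>> send_rows:
  rows:
    - [2.58, [0, 0, 0], 0]
    - [2.58, [0, 0, 0], 0]
    - [2.58, [0, 0, 0], 0]
    - [2.58, [0, 0, 0], 0]
    - [2.58, [0, 0, 0], 0]

```text
t: 33.75
tool_pos: [0.4511, 0.4876, 0.1119]
tool_rot: [3.116, -0.398, -0.001]
contact_force: [-0.3, 0.9, -3.2]
opening: 0.0258
grip_force: 3.8
```

>>> send_rows:
  rows:
    - [0, [0, 0, 0], 0]
    - [0, [0, 0, -3.5], -10.2]
    - [0, [0, 0, -4], -10.2]
    - [0, [0, 0, -3], -10.2]
    - [0, [0, 0, 0], -10.2]
    - [0, [0, 0, 0], -10.2]
    - [0, [0, 0, 0], -10.2]
    - [0, [0, 0, 0], -10.2]
    - [0, [0, 0, 0], -10.2]
    - [0, [0, 0, 0], -10.2]
  newtons: 40

```text
t: 35.0
tool_pos: [0.4512, 0.4877, 0.2172]
tool_rot: [2.449, 1.968, -0.0]
contact_force: [0.2, 0.6, -3.1]
opening: 0.0245
grip_force: 40.0
```

Run:
```python
from h import *
shank();go(*case(.003,.05-.002-.0163),.2,78.9)
```

```text
n 2232 bottom z 0.1046
0.02 416 x [0.0037 0.0051 0.0064] y [-0.0131  0.0059]
0.03 343 x [0.0063 0.0074 0.0086] y [-0.013   0.0061]
0.04 303 x [0.0085 0.0097 0.011 ] y [-0.013  0.006]
0.05 260 x [0.011  0.0121 0.0133] y [-0.0128  0.0062]
0.06 223 x [0.0132 0.0144 0.0156] y [-0.0128  0.0061]
0.07 203 x [0.0155 0.0167 0.0178] y [-0.0128  0.0062]
0.08 178 x [0.018  0.019  0.0202] y [-0.0125  0.0065]
0.09 160 x [0.0202 0.0213 0.0227] y [-0.0126  0.0062]
0.1 137 x [0.0225 0.0236 0.0248] y [-0.0125  0.0063]
t 35.0 pos [0.451 0.488 0.217] yaw 77.8 F [-0.3 -0.2 -4. ] op 0.0241 grip 40.0
  shift cm [-43.3  22.8   1.7] turn -1.1 tilt [-0. -0. -1.]
```

>>> send_rows:
  rows:
    - [0, [-4.8, 2.5, 0], 0]
    - [0, [-4.8, 2.5, 0], 0]
    - [0, [-4.8, 2.5, 0], 0]
    - [0, [-4.8, 2.5, 0], 0]
    - [0, [-4.8, 2.5, 0], 0]
    - [0, [-4.8, 2.5, 0], 0]
    - [0, [-4.8, 2.6, 0], 0]
    - [0, [-4.8, 2.6, 0.5], 0]
    - [0, [-4.7, 2.6, 1], -1]
    - [0, [0, 0, 0], 0]

```text
t: 36.3
tool_pos: [0.5784, 0.0134, 0.2013]
tool_rot: [-2.445, -1.973, 0.003]
contact_force: [0.6, 1.4, -3.4]
opening: 0.0242
grip_force: 40.0
```

Run:
```python
from h import *
go(*case(.003,.0335),.158,78.9);pock();shank()
```

```text
t 36.3 pos [0.578 0.013 0.201] yaw 77.8 F [ 0.6  1.4 -3.4] op 0.0242 grip 40.0
  shift cm [0.6 0.3 4.3] turn -1.1 tilt [-0.002 -0.001 -1.   ]
[250.  96.] case x -0.0151 0.0137 y 0.1125 0.0822
[254. 150.] case x -0.0152 0.0134 y 0.0634 0.0342
[254. 312.] case x -0.0157 0.0135 y -0.0858 -0.1119
n 2493 bottom z 0.1052
0.02 430 x [0.0031 0.0045 0.0059] y [-0.0128  0.0061]
0.03 352 x [0.0058 0.0071 0.0083] y [-0.0129  0.0063]
0.04 309 x [0.0082 0.0096 0.0107] y [-0.0126  0.0062]
0.05 281 x [0.0108 0.0121 0.0135] y [-0.0126  0.0064]
0.06 230 x [0.0134 0.0147 0.0159] y [-0.0124  0.0067]
0.07 206 x [0.0158 0.0171 0.0182] y [-0.0126  0.0064]
0.08 300 x [-0.0216  0.0189  0.0208] y [-0.0121  0.0171]
0.09 205 x [-0.0189  0.0219  0.0234] y [-0.0124  0.0147]
0.1 164 x [-0.0192  0.0245  0.026 ] y [-0.0123  0.0149]
```

>>> send_rows:
  rows:
    - [0, [0.5, 0.2, 1], -1]
    - [0, [0, 0, 1], 0]
    - [0, [0, 0, 1], 0]
    - [0, [0, 0, 0.7], 0]
    - [0, [0, 0, 0.5], 0]
    - [0, [0, 0, 0], 0]

```text
t: 37.15
tool_pos: [0.5811, 0.0215, 0.1598]
tool_rot: [-2.42, -2.003, 0.001]
contact_force: [-0.7, -0.8, -4.3]
opening: 0.0242
grip_force: 40.0
```

>>> send_rows:
  rows:
    - [2.58, [0, 0, 0], 0]
    - [2.58, [0, 0, 0], 0]
    - [2.58, [0.4, 0, 0], 0]
    - [2.58, [0.5, 0, 0.2], 0]
    - [2.58, [0.4, 0, 0.3], 0]
    - [2.58, [0.2, 0, 0.5], 0]
    - [2.58, [0, 0, 0], 0]

```text
t: 38.02
tool_pos: [0.5836, 0.0365, 0.1493]
tool_rot: [-2.419, -2.003, 0.002]
contact_force: [-0.4, -0.2, -4.0]
opening: 0.026
grip_force: 3.7
```

Run:
```python
from h import *
go(*case(.002,.048),.108,78.9);shank()
```

```text
t 38.0 pos [0.584 0.036 0.149] yaw 79.3 F [-0.4 -0.2 -4. ] op 0.026 grip 3.7
  shift cm [-0.4  0.1  4.1] turn 0.4 tilt [-0.002  0.    -1.   ]
n 10269 bottom z 0.1167
0.02 1435 x [-0.0578 -0.0467  0.0021] y [-0.012   0.0129]
0.03 380 x [-0.0551  0.0025  0.0033] y [-0.0129  0.0145]
0.04 235 x [0.0029 0.0037 0.0043] y [-0.0131  0.0057]
0.05 218 x [0.004  0.0047 0.0053] y [-0.0131  0.0059]
0.06 178 x [0.0052 0.0057 0.0063] y [-0.0127  0.0063]
0.07 5098 x [-0.0175  0.02    0.0552] y [-0.0293  0.0293]
0.08 1975 x [-0.0186  0.0238  0.0554] y [-0.0283  0.0279]
0.09 263 x [-0.0192  0.0307  0.0532] y [-0.0169  0.0135]
0.1 211 x [-0.0192  0.0308  0.0549] y [-0.0168  0.0135]
```

>>> send_rows:
  rows:
    - [2.58, [0, 0.1, 0.8], 0]
    - [2.58, [-0.1, 0, 0.8], 0]
    - [2.58, [-0.1, 0, 0.8], 0]
    - [2.58, [0, 0, 0.8], 0]
    - [2.58, [0, 0, 0.5], 0]
    - [2.58, [0, 0, 0], 0]

```text
t: 38.83
tool_pos: [0.5864, 0.034, 0.1152]
tool_rot: [2.418, 2.001, 0.004]
contact_force: [0.4, -0.4, 4.0]
opening: 0.0256
grip_force: 4.9
```

>>> send_rows:
  rows:
    - [5, [0, 0, 0], 0]
    - [5, [0, 0, 0], 0]
    - [5, [0, 0, 0], 0]
    - [5, [0, 0, -1], 0]
    - [5, [0, 0, -4], 0]
    - [5, [0, 0, -4], 0]
    - [5, [0, 0, -2.5], 0]
    - [5, [0, 0, 0], 0]

```text
t: 39.83
tool_pos: [0.5864, 0.034, 0.232]
tool_rot: [2.417, 2.0, 0.007]
contact_force: [0.3, 0.2, -0.4]
opening: 0.0497
grip_force: 0.0
```

Run:
```python
from h import *
a=np.radians(15);c=np.array([.5025,-.472])-.046*np.array([np.cos(a),np.sin(a)]);print(c)
go(*c,.22,15)
```

```text
[ 0.45806741 -0.48390568]
t 39.8 pos [0.586 0.034 0.232] yaw 79.2 F [ 0.3  0.2 -0.4] op 0.0497 grip 0.0
  shift cm [-53.3  -2.9   1.1] turn 64.2 tilt [ 0.006 -0.    -1.   ]
```

>>> send_rows:
  rows:
    - [6, [-5.3, -0.3, 0], 0]
    - [6, [-5.3, -0.3, 0], 0]
    - [6, [-5.3, -0.3, 0], 0]
    - [6, [-5.3, -0.3, 0], 0]
    - [6, [-5.3, -0.3, 0], 0]
    - [6, [-5.3, -0.3, 0], 0]
    - [6, [-5.3, -0.3, 0], 0]
    - [6, [-5.3, -0.3, 0], 0]
    - [6, [-5.4, -0.3, 0.5], 0]
    - [6, [-5.4, -0.3, 0.5], 0]

```text
t: 41.08
tool_pos: [0.4548, -0.484, 0.2161]
tool_rot: [-2.418, -2.001, -0.0]
contact_force: [0.2, -0.4, 1.4]
opening: 0.0601
grip_force: 0.0
```

>>> send_rows:
  rows:
    - [6, [0, 0, 0], 9.2]
    - [6, [0, 0, 0], 9.2]
    - [6, [0, 0, 0], 9.2]
    - [6, [0, 0, 0], 9.2]
    - [6, [0, 0, 0], 9.2]
    - [6, [0, 0, 0], 9.2]
    - [6, [0, 0, 0], 9]
    - [6, [0, 0, 0], 0]

```text
t: 42.08
tool_pos: [0.4554, -0.4823, 0.2163]
tool_rot: [-3.112, -0.414, 0.002]
contact_force: [0.4, -0.9, -0.3]
opening: 0.0599
grip_force: 0.0
```

Run:
```python
from h import *
near();bench()
```

```text
[165.  81.] c [ 0.5132 -0.3753] [45.5 60.2] head dir 159.3 [80. 77. 77.]
[256. 118.] c [ 0.5022 -0.4758] [120.7  26.7] head dir 194.9 [195. 191. 182.]
t 42.1 pos [ 0.456 -0.482  0.217] yaw 15.2 F [ 0.4 -0.   0.4] op 0.0601 grip 0.0
  shift cm [ 0.1  0.6 21.2] turn 0.3 tilt [-0.001  0.002 -1.   ]
[380. 184.] c [ 0.4648 -0.6199] [  2.8 149.5] head dir 179.5 [177. 174. 168.]
[ 91. 200.] c [ 0.3687 -0.3213] [121.2  26.8] head dir 211.5 [123.  78.  43.]
t 42.1 pos [ 0.456 -0.482  0.217] yaw 15.2 F [ 0.4 -0.   0.4] op 0.0601 grip 0.0
  shift cm [ -8.6 -16.5  21.2] turn -16.3 tilt [-0.001  0.002 -1.   ]
[418. 221.] [ 502.6 -472.5] [120.   26.9] 13.8 [114. 110. 101.]
[371. 264.] [ 368.9 -317.4] [121.   28.3] 30.1 [98. 66. 41.]
[111. 276.] [328. 472.] [120.6  26.8] 73.6 [128.  79. 132.]
pocket 1 79 z [0.097 0.123 0.129] xy 0.002 -0.043
pocket 2 78 z [0.098 0.124 0.129] xy -0.0 0.005
pocket 3 77 z [0.106 0.123 0.128] xy 0.0 0.053
```

>>> send_rows:
  rows:
    - [6, [0.1, 0.6, 5], 0]
    - [6, [0, 0, 5.5], 0]
    - [6, [0, 0, 5], 0]
    - [6, [0, 0, 3.5], 0]
    - [6, [0, 0, 1.5], 0]
    - [6, [0, 0, 0.7], 0]
    - [6, [0, 0, 0], 0]

```text
t: 43.05
tool_pos: [0.459, -0.4892, 0.0074]
tool_rot: [3.113, 0.411, 0.001]
contact_force: [0.8, -0.5, -0.1]
opening: 0.0601
grip_force: 0.0
```

>>> send_rows:
  rows:
    - [0, [0, 0, 0], 0]
    - [0, [0, 0, 0], 0]
    - [0, [0, 0, 0], 0]
    - [0, [0, 0, 0], 0]
    - [0, [0, 0, -1], 0]
    - [0, [0, 0, -4], 0]
    - [0, [0, 0, -4], 0]
    - [0, [0, 0, -1.5], 0]
    - [0, [0, 0, 0], 0]
  newtons: 25

```text
t: 44.18
tool_pos: [0.4586, -0.4888, 0.1119]
tool_rot: [3.113, 0.411, 0.001]
contact_force: [-0.3, -1.4, -3.8]
opening: 0.0249
grip_force: 25.4
```

>>> send_rows:
  rows:
    - [2.58, [0, 0, 0], 0]
    - [2.58, [0, 0, 0], 0]
    - [2.58, [0, 0, 0], 0]
    - [2.58, [0, 0, 0], 0]
    - [2.58, [0, 0, 0], 0]

```text
t: 44.8
tool_pos: [0.4583, -0.4884, 0.1109]
tool_rot: [-3.114, -0.411, 0.001]
contact_force: [0.7, -0.3, -4.0]
opening: 0.0257
grip_force: 4.2
```

>>> send_rows:
  rows:
    - [0, [0, 0, 0], 0]
    - [0, [0, 0, -3.5], -9.1]
    - [0, [0, 0, -4], -9.1]
    - [0, [0, 0, -3], -9.1]
    - [0, [0, 0, 0], -9.1]
    - [0, [0, 0, 0], -9.1]
    - [0, [0, 0, 0], -9.1]
    - [0, [0, 0, 0], -9.1]
    - [0, [0, 0, 0], 0]
  newtons: 40

```text
t: 45.92
tool_pos: [0.4584, -0.4884, 0.2162]
tool_rot: [-2.431, -1.99, -0.0]
contact_force: [-0.1, -0.1, -3.9]
opening: 0.0243
grip_force: 40.3
```

Run:
```python
from h import *
shank();go(*case(.003,-.101-.0155),.2,78.9)
```

```text
n 2145 bottom z 0.1049
0.02 390 x [0.0045 0.0056 0.0068] y [-0.0132  0.0057]
0.03 322 x [0.0066 0.0077 0.0088] y [-0.0132  0.0057]
0.04 293 x [0.0088 0.0098 0.011 ] y [-0.0132  0.0058]
0.05 253 x [0.0108 0.012  0.0131] y [-0.0132  0.0057]
0.06 219 x [0.013  0.0141 0.0153] y [-0.0132  0.0058]
0.07 200 x [0.0153 0.0163 0.0175] y [-0.0132  0.006 ]
0.08 170 x [0.0174 0.0185 0.0196] y [-0.0131  0.0057]
0.09 149 x [0.0195 0.0206 0.0218] y [-0.0131  0.006 ]
0.1 140 x [0.0217 0.0227 0.0239] y [-0.0133  0.0057]
t 46.0 pos [ 0.458 -0.488  0.216] yaw 78.6 F [-0.  -0.1 -3.4] op 0.0243 grip 40.3
  shift cm [37.1  2.2  1.6] turn -0.3 tilt [-0.  0. -1.]
```

>>> send_rows:
  rows:
    - [0, [4.7, 0.2, 0], 0]
    - [0, [4.7, 0.3, 0], 0]
    - [0, [4.7, 0.3, 0], 0]
    - [0, [4.7, 0.3, 0], 0]
    - [0, [4.7, 0.3, 0], 0]
    - [0, [4.6, 0.3, 0], 0]
    - [0, [4.6, 0.3, 0.5], 0]
    - [0, [4.6, 0.2, 1], -0.3]
    - [0, [0, 0, 0], 0]
    - [0, [0, 0, 0], 0]

```text
t: 47.22
tool_pos: [0.5529, -0.127, 0.2015]
tool_rot: [2.424, 1.998, -0.0]
contact_force: [-0.2, -0.6, -2.9]
opening: 0.0241
grip_force: 40.3
```

Run:
```python
from h import *
go(*case(.003,-.1147),.158,78.9);pock();shank()
```

```text
t 47.2 pos [ 0.553 -0.127  0.201] yaw 79.0 F [-0.2 -0.6 -2.9] op 0.0241 grip 40.3
  shift cm [0.  0.1 4.3] turn 0.1 tilt [ 0. -0. -1.]
[247.  49.] case x -0.0154 0.0142 y 0.0107 -0.0179
[242. 109.] case x -0.0155 0.0141 y -0.0379 -0.0673
[251. 159.] case x -0.0155 0.0139 y -0.0878 -0.1151
n 2456 bottom z 0.1052
0.02 381 x [0.0047 0.0058 0.007 ] y [-0.0134  0.0057]
0.03 331 x [0.0068 0.0079 0.009 ] y [-0.0133  0.0056]
0.04 290 x [0.0088 0.01   0.0111] y [-0.0133  0.0058]
0.05 255 x [0.011  0.0121 0.0133] y [-0.0132  0.0056]
0.06 220 x [0.0132 0.0143 0.0154] y [-0.0132  0.0058]
0.07 199 x [0.0152 0.0164 0.0177] y [-0.0132  0.0061]
0.08 470 x [0.0177 0.0558 0.0597] y [-0.0125  0.0132]
0.09 157 x [0.0195 0.0206 0.0216] y [-0.0131  0.0059]
0.1 138 x [0.0217 0.0227 0.024 ] y [-0.0134  0.0061]
```

>>> send_rows:
  rows:
    - [0, [-0.1, 0.1, 1], 0]
    - [0, [0, 0, 1], 0]
    - [0, [0, 0, 1], 0]
    - [0, [0, 0, 0.7], 0]
    - [0, [0, 0, 0.5], 0]
    - [0, [0, 0, 0], 0]

```text
t: 48.08
tool_pos: [0.5534, -0.128, 0.1588]
tool_rot: [-2.423, -1.999, 0.001]
contact_force: [-0.3, -0.1, -2.1]
opening: 0.0249
grip_force: 40.3
```

>>> send_rows:
  rows:
    - [2.58, [0, 0, 0], 0]
    - [2.58, [0, 0, 0], 0]
    - [2.58, [0.4, 0, 0], 0]
    - [2.58, [0.5, 0, 0.2], 0]
    - [2.58, [0.4, 0, 0.3], 0]
    - [2.58, [0.2, 0, 0.5], 0]
    - [2.58, [0, 0, 0], 0]

```text
t: 48.95
tool_pos: [0.556, -0.1131, 0.1483]
tool_rot: [-2.422, -1.998, 0.001]
contact_force: [0.3, -0.1, -2.9]
opening: 0.0262
grip_force: 4.2
```

Run:
```python
from h import *
go(*case(.003,-.102),.111,78.9);shank()
```

```text
t 49.0 pos [ 0.556 -0.113  0.148] yaw 79.0 F [ 0.3 -0.1 -2.9] op 0.0262 grip 4.2
  shift cm [-0.2  0.1  3.7] turn 0.1 tilt [-0.002  0.001 -1.   ]
n 10333 bottom z 0.1143
0.02 2390 x [0.0027 0.0485 0.0589] y [-0.0116  0.0138]
0.03 328 x [0.0033 0.0041 0.0598] y [-0.0132  0.0094]
0.04 253 x [0.0044 0.0051 0.0598] y [-0.0133  0.0056]
0.05 232 x [0.0054 0.0062 0.0597] y [-0.0132  0.006 ]
0.06 213 x [0.0066 0.0074 0.0598] y [-0.0132  0.0056]
0.07 5798 x [-0.0176  0.0203  0.0553] y [-0.0293  0.0293]
0.08 680 x [-0.0171  0.0097  0.0551] y [-0.0203  0.015 ]
0.09 160 x [-0.0172  0.01    0.0599] y [-0.0185  0.0116]
0.1 125 x [-0.0173  0.0019  0.0598] y [-0.0185  0.0117]
```

>>> send_rows:
  rows:
    - [2.58, [-0.1, 0, 0.8], 0]
    - [2.58, [-0.1, 0, 0.8], 0]
    - [2.58, [0, 0, 0.8], 0]
    - [2.58, [0, 0, 0.8], 0]
    - [2.58, [0, 0, 0.4], 0]
    - [2.58, [0, 0, 0], 0]

```text
t: 49.75
tool_pos: [0.5576, -0.1159, 0.1151]
tool_rot: [2.421, 1.997, 0.003]
contact_force: [0.8, 0.4, 3.7]
opening: 0.0261
grip_force: 5.1
```

>>> send_rows:
  rows:
    - [5, [0, 0, 0], 0]
    - [5, [0, 0, 0], 0]
    - [5, [0, 0, 0], 0]
    - [5, [0, 0, -1], 0]
    - [5, [0, 0, -5], 0]
    - [5, [0, 0, -5], 0]
    - [5, [0, -4, -5], 0]
    - [5, [0, -5, -3], 0]
    - [5, [0, -5, 0], 0]
    - [5, [0, -5, 0], 0]

```text
t: 51.0
tool_pos: [0.3693, -0.0791, 0.3036]
tool_rot: [2.422, 1.998, 0.001]
contact_force: [-0.3, 0.0, 0.3]
opening: 0.0498
grip_force: 0.0
```

Run:
```python
from h import *
im=handle();P=pts(im);bench()
k=(P[...,2]>.225)&(P[...,2]<.26);q=P[k];x=(q[:,:2]-C0)@cx;y=(q[:,:2]-C0)@cy;w=(x>.09)&(x<.16)&(abs(y)<.08)
print("bar",w.sum(),x[w].mean(),np.percentile(x[w],[2,98]),"y",np.percentile(y[w],[2,98]),"z",np.percentile(q[w,2],[50,90,98]))
go(*case(.12,-.002),.3,78.9)
w=look("w5");a=im["frame"][130:250,215:340];save("t5",cv2.resize(np.ascontiguousarray(a),(600,576),interpolation=cv2.INTER_CUBIC))
```

```text
z 0.18 43 x [0.112 0.134 0.148]
  z 0.19 2045 x [0.074 0.109 0.142]
  z 0.2 355 x [0.069 0.077 0.123]
  z 0.21 12 x [0.123 0.125 0.128]
  z 0.22 9 x [0.124 0.126 0.128]
  z 0.23 72 x [0.125 0.128 0.137]
  z 0.24 108 x [0.127 0.13  0.136]
[371. 264.] [ 370.1 -320. ] [120.8  28.5] 28.4 [114.  77.  47.]
[111. 276.] [327.2 472.8] [122.7  26.6] 72.8 [128.  78. 132.]
pocket 0 84 z [0.1   0.123 0.128] xy 0.0 -0.097
pocket 1 77 z [0.106 0.124 0.129] xy 0.002 -0.047
pocket 2 74 z [0.107 0.123 0.128] xy 0.001 0.005
pocket 3 80 z [0.099 0.123 0.127] xy 0.0 0.053
bar 180 0.1302924214009739 [0.12514208 0.13668062] y [-0.05291933  0.05263423] z [0.23553936 0.23892051 0.24151801]
t 51.1 pos [ 0.368 -0.079  0.303] yaw 79.0 F [ 1.5 -0.1 -0.3] op 0.0497 grip 0.0
  shift cm [10.  30.9  0.5] turn 0.1 tilt [ 0.004 -0.002 -1.   ]
```

View pics/t5.png

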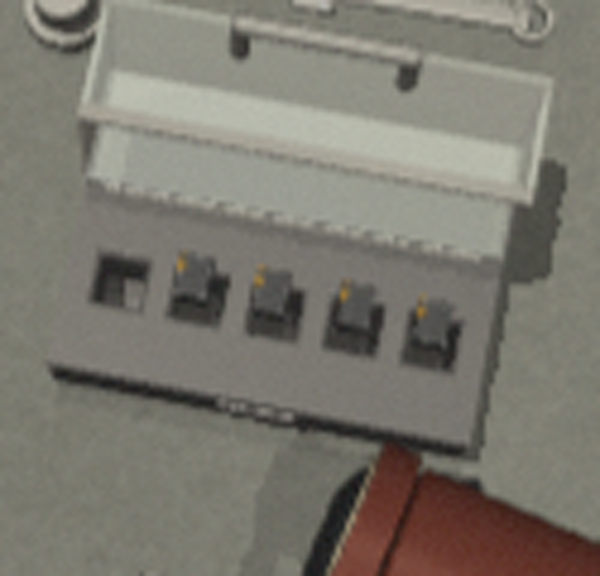

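Four tools stand in pockets 0–3; the heads are at about (433,322), (357,305), (272,292) and (195,275) in the crop. The pocket at (120,280) is empty. The handle bar runs from (235,25) to (415,60). Next I'll grip it from above.

>>> send_rows:
  rows:
    - [5, [1.7, 5.3, 0], 0]
    - [5, [1.7, 5.3, 0], 0]
    - [5, [1.7, 5.3, 0], 0]
    - [5, [1.7, 5.3, 0], 0]
    - [5, [1.6, 5.3, 0], 0]
    - [5, [1.6, 5.4, 0], 0]
    - [5, [0, 0, 1], 0]
    - [5, [0, 0, 2], 0]
    - [5, [0, 0, 2], 0]
    - [5, [0, 0, 0], 0]

```text
t: 52.4
tool_pos: [0.7007, -0.0419, 0.2491]
tool_rot: [-2.421, -1.996, 0.005]
contact_force: [0.5, 0.5, -0.0]
opening: 0.0499
grip_force: 0.0
```

Run:
```python
from h import *
go(*case(.13,-.0),.217,78.9)
w=ctrl.get_image("wrist");P=pts(w);k=(P[...,2]>.225)&(P[...,2]<.25)&(w["range_z"]>0);q=P[k];x=(q[:,:2]-C0)@cx;y=(q[:,:2]-C0)@cy;m=(x>.1)&(x<.16)&(abs(y)<.06)
for a in(-.04,0,.02,.04):
  s=m&(abs(y-a)<.008);print(a,s.sum(),np.percentile(x[s],[2,50,98]).round(4) if s.any() else 0,q[s,2].max() if s.any() else 0)
```

```text
t 52.4 pos [ 0.701 -0.042  0.249] yaw 79.0 F [ 0.5  0.5 -0. ] op 0.0499 grip 0.0
  shift cm [ 0.3 -0.   3.2] turn 0.1 tilt [-0.005  0.001 -1.   ]
-0.04 541 [0.1251 0.1306 0.1362] 0.2403340406266519
0 640 [0.1253 0.1306 0.1362] 0.24015144257778667
0.02 741 [0.1249 0.1305 0.1365] 0.24023341672750553
0.04 803 [0.1251 0.1309 0.1363] 0.24052514456185176
```

>>> send_rows:
  rows:
    - [5, [0, 0, 1.5], 0]
    - [5, [0, 0, 1.8], 0]
    - [5, [0, 0, 0], 0]
    - [0, [0, 0, 0], 0]
    - [0, [0, 0, 0], 0]
    - [0, [0, 0, 0], 0]
    - [0, [0, 0, 0], 0]
    - [0, [0, 0, 0], 0]
  newtons: 25

```text
t: 53.45
tool_pos: [0.703, -0.042, 0.2199]
tool_rot: [2.423, 1.999, 0.001]
contact_force: [-0.2, -0.1, 2.5]
opening: 0.0105
grip_force: 24.7
```

Run:
```python
from h import *
go(*case(.1307,0),.216,78.9)
a=np.radians(np.linspace(66.1,159.7,25));p=17.27*np.c_[np.cos(a),np.sin(a)];d=np.diff(p,axis=0)
print([[round(x,2),round(-z,2)] for x,z in d])
```

```text
t 53.5 pos [ 0.703 -0.042  0.22 ] yaw 79.0 F [-0.2 -0.1  2.5] op 0.0105 grip 24.7
  shift cm [ 0.2 -0.2  0.4] turn 0.1 tilt [ 0.001 -0.    -1.   ]
[[np.float64(-1.09), np.float64(-0.44)], [np.float64(-1.12), np.float64(-0.36)], [np.float64(-1.14), np.float64(-0.29)], [np.float64(-1.16), np.float64(-0.21)], [np.float64(-1.17), np.float64(-0.13)], [np.float64(-1.17), np.float64(-0.05)], [np.float64(-1.17), np.float64(0.03)], [np.float64(-1.17), np.float64(0.11)], [np.float64(-1.16), np.float64(0.19)], [np.float64(-1.14), np.float64(0.27)], [np.float64(-1.12), np.float64(0.34)], [np.float64(-1.1), np.float64(0.42)], [np.float64(-1.07), np.float64(0.49)], [np.float64(-1.03), np.float64(0.57)], [np.float64(-0.99), np.float64(0.63)], [np.float64(-0.94), np.float64(0.7)], [np.float64(-0.89), np.float64(0.76)], [np.float64(-0.84), np.float64(0.82)], [np.float64(-0.78), np.float64(0.88)], [np.float64(-0.72), np.float64(0.93)], [np.float64(-0.66), np.float64(0.97)], [np.float64(-0.59), np.float64(1.02)], [np.float64(-0.52), np.float64(1.06)], [np.float64(-0.45), np.float64(1.09)]]
```

>>> send_rows:
  rows:
    - [0, [0, -1.09, -0.44], 0]
    - [0, [0, -1.12, -0.36], 0]
    - [0, [0, -1.14, -0.29], 0]
    - [0, [0, -1.16, -0.21], 0]
    - [0, [0, -1.17, -0.13], 0]
    - [0, [0, -1.17, -0.05], 0]
    - [0, [0, -1.17, 0.03], 0]
    - [0, [0, -1.17, 0.11], 0]

```text
t: 54.45
tool_pos: [0.6155, -0.0249, 0.2365]
tool_rot: [2.417, 1.993, 0.012]
contact_force: [4.2, 0.1, 8.6]
opening: 0.0106
grip_force: 26.3
```

>>> send_rows:
  rows:
    - [0, [0, -1.16, 0.19], 0]
    - [0, [0, -1.14, 0.27], 0]
    - [0, [0, -1.12, 0.34], 0]
    - [0, [0, -1.1, 0.42], 0]
    - [0, [0, -1.07, 0.49], 0]
    - [0, [0, -1.03, 0.57], 0]
    - [0, [0, -0.99, 0.63], 0]
    - [0, [0, -0.94, 0.7], 0]

```text
t: 55.45
tool_pos: [0.5301, -0.0082, 0.1997]
tool_rot: [2.42, 1.996, 0.007]
contact_force: [-2.0, 1.4, 10.0]
opening: 0.0112
grip_force: 28.1
```

Run:
```python
from h import *
go(*case(-.102,0),.12,78.9)
```

```text
t 55.5 pos [ 0.53  -0.008  0.2  ] yaw 79.0 F [-2.   1.4 10. ] op 0.0112 grip 28.1
  shift cm [ 0.3 -5.9  7.9] turn 0.1 tilt [ 0.006 -0.    -1.   ]
```

>>> send_rows:
  rows:
    - [0, [0, -0.91, 0.76], 0]
    - [0, [0, -0.86, 0.82], 0]
    - [0, [0, -0.8, 0.88], 0]
    - [0, [0, -0.74, 0.93], 0]
    - [0, [0, -0.68, 0.97], 0]
    - [0, [0, -0.6, 1.0], 0]
    - [0, [0, -0.52, 1.0], 0]
    - [0, [0, -0.4, 0.9], 0]
    - [0, [0, -0.1, 0.4], 0]
    - [0, [0, 0, 0], 0]

```text
t: 56.7
tool_pos: [0.4728, 0.003, 0.119]
tool_rot: [-2.422, -1.998, 0.001]
contact_force: [-2.2, 4.1, 1.0]
opening: 0.0107
grip_force: 29.3
```

Run:
```python
from h import *
go(*case(-.102,0),.12,78.9)
```

```text
t 56.7 pos [0.473 0.003 0.119] yaw 79.0 F [-2.2  4.1  1. ] op 0.0107 grip 29.3
  shift cm [ 0.3 -0.  -0.1] turn 0.1 tilt [-0.002  0.001 -1.   ]
```

>>> send_rows:
  rows:
    - [0, [0, 0, 0.3], 0]
    - [0, [0, 0, 0.3], 0]
    - [0, [0, 0, 0], 0]

```text
t: 57.08
tool_pos: [0.4725, 0.003, 0.1175]
tool_rot: [-2.42, -1.997, 0.005]
contact_force: [-18.0, 5.7, 26.8]
opening: 0.0111
grip_force: 31.9
```

```bash
cat >> h.py <<'E'
def lid():
    im=ctrl.get_image("top");P=pts(im);x=(P[...,:2]-C0)@cx;y=(P[...,:2]-C0)@cy
    k=(P[...,2]>.12)&(P[...,2]<.21)&(x>-.055)&(x<.055)&(abs(y)<.13)
    A=np.c_[x[k],y[k],np.ones(k.sum())];c=P[...,2][k]
    for _ in range(3): s=np.linalg.lstsq(A,c,rcond=None)[0];r=abs(A@s-c)<.006;A,c=A[r],c[r]
    print("lid top plane n",len(c),s.round(4),"angle",-np.arctan(s[0]).round(4));return im
E
python3 - <<'E'
from h import *
go(*case(-.102,0),.12,78.9);lid()
E
```

```text
t 57.1 pos [0.472 0.003 0.118] yaw 79.1 F [-18.    5.7  26.8] op 0.0111 grip 31.9
  shift cm [ 0.3 -0.  -0.2] turn 0.2 tilt [-0.006  0.001 -1.   ]
lid top plane n 2635 [-2.900e-03 -1.000e-04  1.544e-01] angle 0.0029
```

The lid is closed: its top plane is level at 154 mm. I'll release the bar and back away.

>>> send_rows:
  rows:
    - [0, [0, 0, -0.4], 0]
    - [4, [0, 0, 0], 0]
    - [4, [0, 0, 0], 0]
    - [4, [0, 0, 0], 0]
    - [4, [0, 0, -2], 0]
    - [4, [0, 0, -4], 0]
    - [4, [0, 0, -4], 0]
    - [4, [0, 0, -4], 0]
    - [4, [0, 0, 0], 0]
    - [4, [0, 0, 0], 0]

```text
t: 58.38
tool_pos: [0.4733, 0.0024, 0.257]
tool_rot: [-2.423, -1.998, 0.001]
contact_force: [-0.6, 1.2, -0.4]
opening: 0.0396
grip_force: 0.0
```

Run:
```python
from h import *
im=lid();save("t6",im["frame"]);go(.5,0,.3)
```

```text
lid top plane n 1738 [-0.0027 -0.0005  0.1545] angle 0.0027
t 58.4 pos [0.473 0.002 0.256] yaw 79.0 F [0.5 0.4 0.1] op 0.04 grip 0.0
  shift cm [ 0.3  2.7 -4.4] turn None tilt [-0.002  0.    -1.   ]
```

View pics/t6.png

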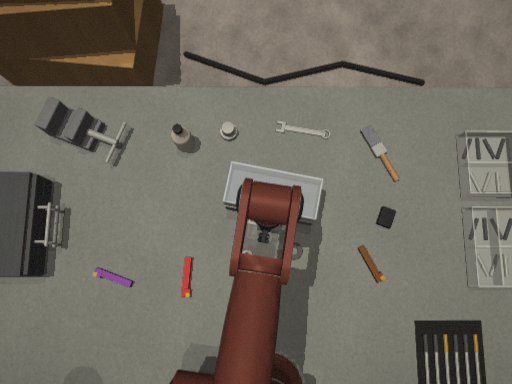

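The lid is shut at (273,190). Only the purple, red and brown look-alikes are still on the bench, and the bystanders in view haven't moved. Handing in.

```bash
python3 -c "
from station import ctrl
print(ctrl.finish_job())"
```

```text
the job is handed in; nothing more can be done
None
```

All four lathe tools on the bench now stand shank down, one each in pockets 0–3. The lid is closed (about 0.003 rad in the last camera reading), and the job was handed in at about 58 s; no verdict came back.

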